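Add a slotted brake weight to the paper-roll tension hanger

ROBOT

A 6-joint arm with a two-finger parallel gripper is mounted at the origin on the work surface. World frame = base frame: x ahead of the robot, y to its left, z up, the work surface at z = 0. Lengths are in m, angles in rad, forces in N, time in s.
With the tool pointing down it reaches from about 0.4 to 0.825 m from the base axis. Payload 7 kg.
Tool frame: the origin (TCP) lies at the centre of the arm's flange, where the gripper is bolted on; the fingertips stand 178 mm ahead of it and the grasp point (between the pads) lies 159 mm ahead of it (arm.tip_reach is the distance from the TCP to the fingertips, in m); z points along the fingers, y is the direction in which the jaws open and shut (so a half turn about z gives the same grasp; the last joint's range is limited). The gripper opens to 88 mm and grips with 3 to 60 N. Pads are 19 mm wide; open, the fingers measure 130 mm over their backs; the gripper's body (78 mm by 193 mm) begins 47 mm behind the grasp point.
Start: joints at [0.288, 0.359, 0.012, 0, -1.224, -0.288], TCP at [0.675, -0, 0.405] pointing down, gripper open.
Joint ranges: [-3.07, 3.07], [-1.43, 2.12], [-1.02, 1.25], [-3.03, 1.67], [-3.05, -0], [-3.03, 3.03]. Speed limits (rad/s): [2.39, 2.39, 3.01, 3.14, 3.14, 3.14].

INTERFACE

Orientations are given as [roll, pitch, yaw] about the fixed x, y, z axes, in that order (R = Rz(yaw) Ry(pitch) Rx(roll)).
In Python, from station import arm gives the robot as it stands.
- The arm moves only by the shell command python3 -m inch 'ROWS' [OPENING] [FORCE]. ROWS is JSON, a list that holds one entry, the list of rows, each a list of 6 numbers: the shift along the world's x, y, z in units of 200 mm (1.0 is 200 mm), then the turn, a rotation vector about the world's x, y, z in units of 180 degrees (1.0 is 180 degrees). A call has 1 to 8 rows; each row is the pose to reach, as a shift and turn from the pose commanded when the call began, turning the shorter way round; what a row does not reach only later rows make up. A row lasts 1/8 s, in which the tool goes at most 62.5 mm and 10.7 degrees, less where a joint would pass 70% of its speed; a pose out of reach is approached as far as the arm can. A call with a number of a shift or a turn outside -1 to 1 is refused whole. A call with a gripper value outside its range is refused whole. OPENING is the finger opening in mm, from 0 to 87.6, set as the call begins (- or left out, the last holds). The fingers move at their own pace and stop on an object; FORCE is the grip in N (left out, the last holds). Time passes only in rows, so rows that repeat a pose let the fingers close. It gives the time, the measured TCP pose, the force and the opening at its end, in the units of the state.
- arm.get_state(): the state, without advancing time (a new reading comes with each control period).
- arm.grab_frame(name): name is "scene" or "side" or "wrist"; returns the picture (384x512x3 uint8, blue, green, red); there is no depth.
- arm.camera_params(name): a dict with "vertical_fov" (degrees; the focal length in pixels is half the picture's height over the tangent of half this angle, whatever the lens; pixels are square), "cx", "cy" (the principal point, pixels), "pose" (4x4, takes a point from camera to world coordinates). Camera axes: x right, y down, z forward; pixel columns grow to the right and rows downward; lengths in m; the calibration is good to about 2 mm. A picture is of the moment at which its call begins: read the wrist's pose just before it. camera_params takes no time and is no camera call; for the wrist camera it gives the pose at the moment of the call.
- arm.job_done(): hands the job in, once; it reports no verdict.
Trained networks look in the newest picture that a camera, given by its name, has taken for a name from the list of things; names that differ only in an ending like _2 or _b are one class to them, and where a whole thing is asked for, a point or a joint stands for the part that bears it (a point fixed in the world has none). Each returns a list of dicts, best first, with "score" (0 to 1); they miss things now and then, are a little off and sometimes report something else, mostly with a low value. They report only what shows in the picture. A call takes as long as a camera call. They do not tell look-alikes from the thing itself.
- arm.search_frame(target, camera): "box" ([left, top, right, bottom] in pixels, round what is visible of it).
- arm.regions_of(target, camera): "region" (384x512 bool, what is visible of it) and "box" ([left, top, right, bottom] in pixels, round what is visible of it).
The state is a dict: "t": time; "q": joint angles; "qd": joint speeds; "joint_efforts": joint torques, N m; "eef_pos": TCP position; "ee_rot": TCP orientation; "force": force on the tool from outside, world axes, zero at the start; "moment": the same for the moment, N m; "width": finger opening in m.
Only numpy, scipy, OpenCV 4.12 (cv2) and the standard library are available. Lean on these libraries where they do the work, as an engineer would, in place of code of your own. Each camera call takes 0.05 s, during which the arm holds its last target.

TASK

Take the blue slotted weight by its black handle, slide it sideways through the open front of the hanger's dish onto the stem, on top of the yellow weight, until the red keeper drops into its recess. Then, leaving it seated, turn it by its handle until its slot points the opposite way from the yellow weight's slot (its handle over the yellow slot), and let go. Work gently: never push the sprung hanger more than 2 mm (7 N) out of place.

Things in the scene. Friction and masses are not known exactly. Their poses are not given: they have to be found in the camera images.
- handle (a point): Centre of the upright black handle, 20 (x) x 12 (y, grip across this) x 34 mm high, of the loose blue slotted weight (0.18 to 0.27 kg). This point is 29 mm above the weight's underside. Axes are the weight's: z up, x from the handle through the disc's centre and out along its slot. The disc's centre lies 54 to 84 mm ahead along x; this distance is not measured: the home position must be felt.
- handle_top (a point): Top of the same handle, 46 mm above the weight's underside. Disc: 68 mm dia, 12 mm thick; slot 11 mm wide from the rim (mouth flared) to 5 mm past the centre; underside edge chamfered 2.5 mm; in its top a central recess 26 mm dia, 4 mm deep. A neck 10 mm wide, 8 to 18 mm above the underside, joins disc and handle; its clamp holds up to 60 N. (Other loose weights, brass and steel, have no handle.)
- stand: Fixed green stand: foot, column, overhead arm. Origin on the table straight below the hanger stem at rest; z up, x from the open front of the dish towards the column (118 to 152 mm behind the stem, 44 mm wide). Its arm, 26 mm wide, runs from column to stem, 110 to 126 mm above the table. From it hangs the sprung hanger: a stem 8 mm dia with a dish at its foot, underside 56 mm above the table.
- gate (a point): Middle of the open front of the hanger's dish, 42 mm from the stem towards the stand's -x, 72 mm above the table. The dish's raised lip (outer radius 44 mm, top 78 mm above the table) leaves only this gap, 74 mm wide: a weight goes in here along the stand's +x, slot first. A seated weight's handle turns freely above the lip.
- lower_top (a point): Centre of the flat top of the yellow slotted weight (68 mm dia, 12 mm thick) already in the dish, 72 mm above the table; also the stem's axis. z up, x points out along the yellow weight's slot, which lies towards the stand's left (+y). It sits tight and does not turn along. The seated blue weight rests on this face.
- keeper (a joint): Height in m of the red cone (16 mm dia flat foot, sides rising at 30 degrees to 42 mm dia) sliding on the stem, pressed down with 1.2 N. 0 at rest, foot 6.5 mm above the yellow weight. A disc slid in level, at most 2 mm above the yellow weight, wedges it up (1 to 4 N of push) to 0.0055 on the rim; about 0.0026 when dropped into the recess (0.0015 to 0.0042 counts). Stem stops the disc within 1 mm of home.
- swing_x (a joint): How far in m the hanger is pushed along the stand's +x out of rest (0). Spring of 3.5 N per mm; beyond 0.002 (7 N) either way it is overloaded and the job spoilt.
- swing_y (a joint): The same along the stand's +y.
There are look-alikes about, which are no part of the job. Of the things shaped like the part that bears handle, the blue one is meant.

How it is judged:
On the way:
1. the blue weight is seated with the keeper dropped into its recess, its handle still at the open front (value of joint keeper between 0.0015 and 0.0042 m and x of handle in the frame of stand below -0.045 m and horizontal distance between handle and lower_top below 0.088 m), for 0.3 s.
At the end, for the whole second after the job is handed in: The blue weight lies released and level on the yellow one (handle centre 29 +- 3 mm above it), the red keeper dropped into its recess (keeper at 1.5 to 4.2 mm), the handle over the yellow slot (at least 40 mm from the stem measured along the slot), all at rest (value of joint keeper between 0.0015 and 0.0042 m and x of handle in the frame of lower_top above 0.04 m and horizontal distance between handle and lower_top between 0.05 and 0.088 m and z of handle in the frame of lower_top between 0.026 and 0.032 m and angle between handle's own z axis and vertical below 0.06 rad and velocity of joint keeper below 0.01 m/s); the robot touches nothing.
It fails at once if the hanger is pushed more than 2 mm (7 N) out of place, towards or away from the column (value of joint swing_x above 0.002 m or value of joint swing_x below -0.002 m).
It fails at once if the hanger is pushed more than 2 mm (7 N) out of place sideways (value of joint swing_y above 0.002 m or value of joint swing_y below -0.002 m).
It also fails if it takes over 58 s, if anything falls off the work surface, if the arm or the gripper's body presses on something with over 40 N, if the wrist force passes 120 N, or if a joint passes its speed limit or range.

## Working session

There is one attempt and no reset: what is moved stays moved. The work goes in short steps, Python scripts to look and compute and a shell command to move; the robot and the scene stay as the last step left them, time stands still between calls to the robot, and variables do not carry over. Pictures are saved under pics/ and viewed, and the job is handed in when it is done.

```bash
ls; mkdir -p pics
python3 - <<'E'
from station import arm
import cv2,numpy as np
s=arm.get_state();print(s['t'],s['eef_pos'],s['ee_rot'],s['force'],s['width'],arm.tip_reach)
for n in['scene','side','wrist']:
    f=arm.grab_frame(n);cv2.imwrite(f'pics/a_{n}.png',f);p=arm.camera_params(n);print(n,p['vertical_fov'],p['cx'],p['cy'],np.round(p['pose'],3).tolist())
E
```

```text
pics
0.0 [6.74807517e-01 1.72280830e-06 4.03726871e-01] [ 3.13991991e+00 -1.37860582e-04 -1.57093452e+00] [-0.29049481 -0.02446437 -0.78920161] 0.08766664875457471 0.1781
scene 50.639815234411984 250.36627867196586 191.40452416014713 [[0.383, 0.679, -0.626, 1.072], [0.924, -0.278, 0.263, -0.294], [0.004, -0.679, -0.734, 0.728], [0.0, 0.0, 0.0, 1.0]]
side 54.187795364131134 255.8399130208948 189.42659681676503 [[-0.979, -0.141, 0.144, 0.426], [-0.201, 0.627, -0.752, 0.537], [0.015, -0.766, -0.643, 0.575], [0.0, 0.0, 0.0, 1.0]]
wrist 64.6239906295887 252.16280041560606 198.00019467500985 [[-1.0, -0.0, -0.002, 0.675], [-0.001, 0.966, 0.26, -0.07], [0.002, 0.26, -0.966, 0.383], [0.0, 0.0, 0.0, 1.0]]
```

View pics/a_scene.png

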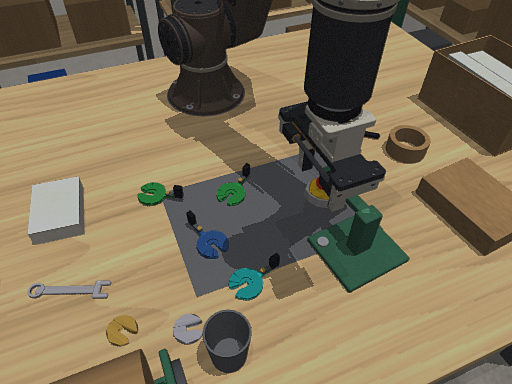

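View pics/a_side.png

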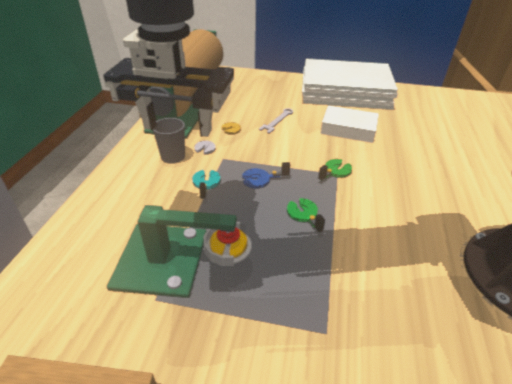

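View pics/a_wrist.png

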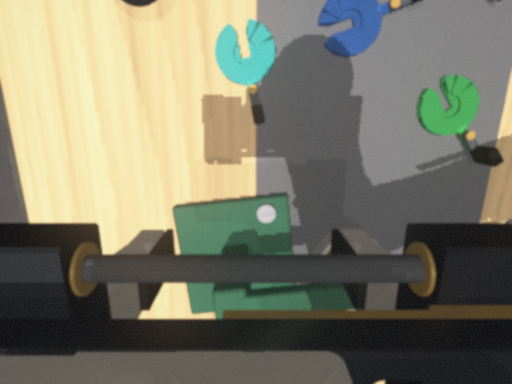

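The scene view holds four handled weights: blue at (212,244) with its handle at (192,217), cyan at (246,283), and green at (231,193) and (152,194). Only the first is true blue, so it fits. In the side view it is at (257,177) with its handle at (286,169). I'll confirm this with a crop and locate the stand as well.

```bash
cat > h.py <<'E'
from station import arm
import cv2,numpy as np
def cam(n):
    p=arm.camera_params(n);f=192/np.tan(np.radians(p['vertical_fov'])/2);return f,p['cx'],p['cy'],np.array(p['pose'])
def ray(n,u,v,c=None):
    f,cx,cy,P=c or cam(n);d=P[:3,:3]@np.array([(u-cx)/f,(v-cy)/f,1]);return P[:3,3],d/np.linalg.norm(d)
def plane(n,u,v,z,c=None):
    o,d=ray(n,u,v,c);return o+d*(z-o[2])/d[2]
def tri(rs):
    A=0;b=0
    for o,d in rs:
        M=np.eye(3)-np.outer(d,d);A=A+M;b=b+M@o
    x=np.linalg.solve(A,b);return x,[np.linalg.norm((np.eye(3)-np.outer(d,d))@(x-o)) for o,d in rs]
def proj(n,X,c=None):
    f,cx,cy,P=c or cam(n);q=P[:3,:3].T@(np.array(X)-P[:3,3]);return np.array([cx+f*q[0]/q[2],cy+f*q[1]/q[2]])
E
python3 - <<'E'
from h import *
A=cv2.imread('pics/a_scene.png')[180:300,150:350];B=cv2.imread('pics/a_side.png')[140:300,110:350]
cv2.imwrite('pics/b1.png',cv2.resize(A,None,fx=4,fy=4,interpolation=2));cv2.imwrite('pics/b2.png',cv2.resize(B,None,fx=3.3,fy=3.3,interpolation=2))
for c in['scene','side']:
    for t in['handle','stand','keeper','lower_top']:
        for d in arm.search_frame(t,c)[:5]: print(c,t,round(d['score'],2),np.round(d['box'],1))
E
```

```text
scene handle 0.7 [185.9 211.7 203.9 230.6]
scene handle 0.7 [237.9 162.8 253.2 181.6]
scene handle 0.52 [166.1 188.2 184.6 196.8]
scene handle 0.44 [259.2 256.9 281.2 271.4]
scene stand 0.77 [305.1 165.8 408.7 293.4]
scene keeper 0.69 [305.4 177.6 329.7 208.6]
scene lower_top 0.63 [309.5 173.2 327.8 200.4]
side handle 0.56 [270.5 162.7 289.7 179.4]
side handle 0.49 [318.6 163.8 329.6 182.3]
side handle 0.44 [311.1 217.1 323.3 228.7]
side stand 0.97 [107.8 204.7 252.8 296.2]
side keeper 0.74 [217.3 227.3 240.6 241.1]
side lower_top 0.77 [207.6 231.2 248.6 257.9]
```

View pics/b1.png

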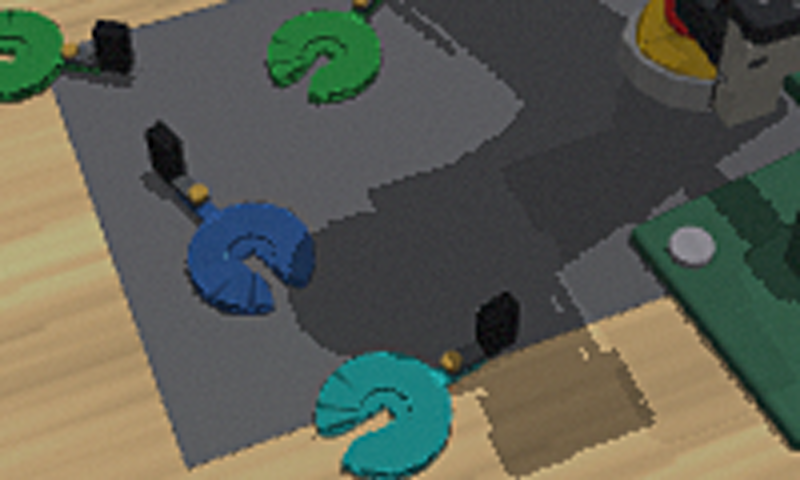

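View pics/b2.png

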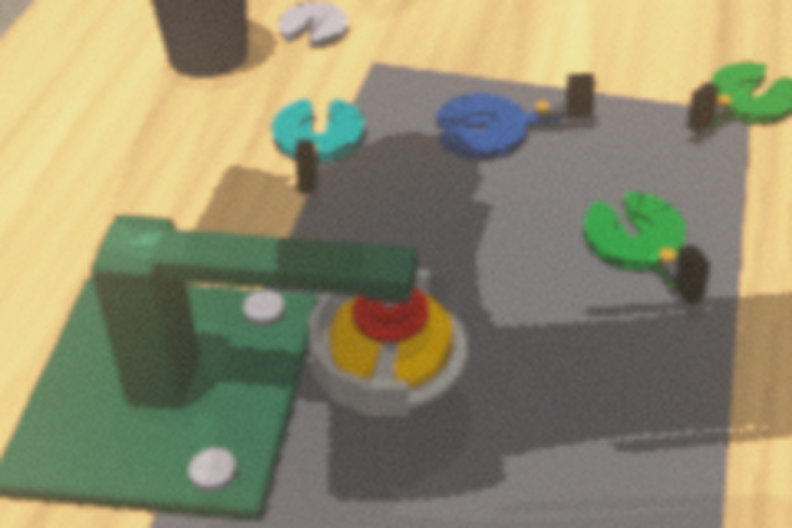

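Confirmed: the blue weight's disc is at scene (212,245) with its handle at (191,217). In the side view its handle is at (286,169), and the hanger's dish is at about (228,243) with the yellow slot facing the camera. Next I'll triangulate both.

Run:
```python
from h import *
h,e=tri([ray('scene',191.2,217.5),ray('side',285.8,169)]);print('handle',h,e)
for z in(.008,.012):print('disc',plane('scene',212.5,244,z),plane('side',256.4,177.9,z))
print('yellow',plane('side',110+388/3.3,140+340/3.3,.074))
# arm top: end mid & column top
print('arm top end',plane('side',110+417/3.3,140+250/3.3,.126),plane('side',110+417/3.3,140+275/3.3,.126))
print('col',plane('side',110+170/3.3,140+232/3.3,.126),plane('side',110+175/3.3,140+262/3.3,.126))
# foot corners on table (z~0.0)
for u,v in[(0,497),(262,515),(312,290),(85,280)]:print('foot',plane('side',110+u/3.3,140+v/3.3,.008))
for u,v in[(630,232)]:print('footS',plane('scene',150+u/4,180+v/4,.008))
for u,v in[(350.5,289),(408,258)]:print('footS',plane('scene',u,v,.008))
```

```text
handle [ 0.49515018 -0.1946482   0.02705153] [np.float64(0.0018192896860564532), np.float64(0.0018192896860563907)]
disc [ 0.56973557 -0.17021175  0.008     ] [ 0.56135969 -0.17043547  0.008     ]
disc [ 0.57252889 -0.17089795  0.012     ] [ 0.56040851 -0.16544991  0.012     ]
yellow [0.55823645 0.10580047 0.074     ]
arm top end [0.54587444 0.08705346 0.126     ] [0.54149116 0.10479084 0.126     ]
col [0.67595775 0.10200424 0.126     ] [0.6647621  0.12249473 0.126     ]
foot [0.74952657 0.20174818 0.008     ]
foot [0.60903135 0.18282623 0.008     ]
foot [0.63336888 0.01868002 0.008     ]
foot [0.77669479 0.04132156 0.008     ]
footS [0.63357026 0.02701091 0.008     ]
footS [0.77630916 0.04713003 0.008     ]
footS [0.7599511  0.19817852 0.008     ]
```

```bash
python3 -m inch '[[[-0.3,-0.3,0,0,0,0.06],[-0.6,-0.6,0,0,0,0.12],[-0.9,-0.97,-0.1,0,0,0.18],[-0.9,-0.97,-0.3,0,0,0.24],[-0.9,-0.97,-0.3,0,0,0.3],[-0.9,-0.97,-0.3,0,0,0.36],[-0.9,-0.97,-0.3,0,0,0.42],[-0.9,-0.97,-0.3,0,0,0.48]]]' 60
python3 -m inch '[[[0,0,-0.05,0,0,0.06],[0,0,-0.1,0,0,0.12],[0,0,-0.1,0,0,0.12]]]'
python3 - <<'E'
from h import *
s=arm.get_state();print(s['t'],s['q'],s['eef_pos'],s['ee_rot'],s['force'])
f=arm.grab_frame('wrist');cv2.imwrite('pics/c1.png',f)
np.save('c1.npy',np.array(cam('wrist')[3]))
f=arm.grab_frame('scene');cv2.imwrite('pics/c2.png',cv2.resize(f[130:330,150:420],None,fx=2.9,fy=2.9,interpolation=2))
E
```

```text
t: 1.55
eef_pos: [0.4949, -0.1942, 0.3449]
ee_rot: [3.142, -0.0, -0.065]
force: [0.9, -0.6, -1.0]
width: 0.0599
t: 1.92
eef_pos: [0.4947, -0.194, 0.3242]
ee_rot: [-3.141, 0.001, 0.305]
force: [0.2, -0.5, 0.6]
width: 0.0598
1.925 [-4.49195943e-03  1.93165004e-01 -4.15481143e-01 -1.54562645e-04
 -9.63323220e-01  1.88031184e+00] [ 0.49471684 -0.19399882  0.32417934] [-3.14111457e+00  1.07867936e-03  3.04935516e-01] [ 0.24111607 -0.46904599  0.5963161 ]
```

View pics/c1.png

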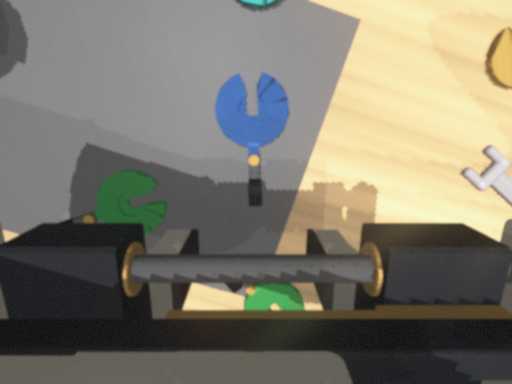

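View pics/c2.png

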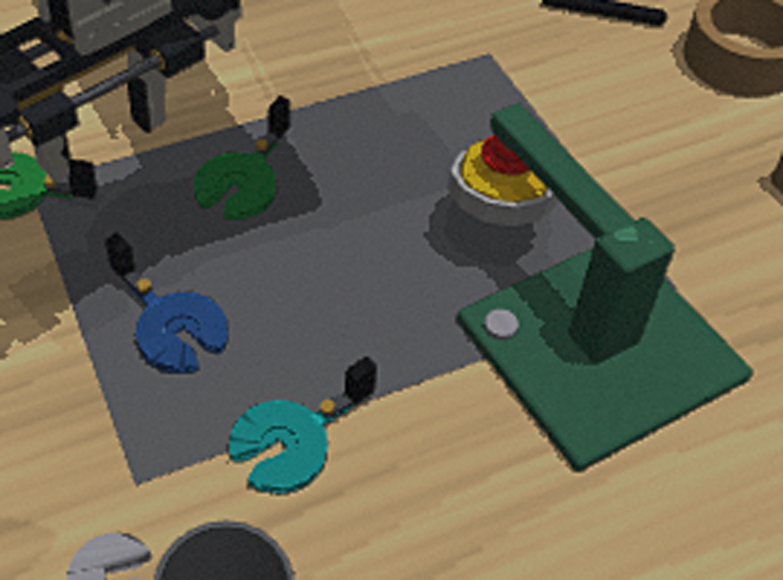

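The wrist view shows the blue disc at (252,107), its handle at (255,192) and its neck almost vertical in the picture. Next I'll measure the handle position and yaw precisely.

Run:
```python
from h import *
f=cv2.imread('pics/c1.png');P=np.load('c1.npy');c=list(cam('wrist'));c[3]=P;c=tuple(c)
hsv=cv2.cvtColor(f,cv2.COLOR_BGR2HSV)
m=((hsv[...,0]>100)&(hsv[...,0]<125)&(hsv[...,1]>120)).astype(np.uint8)
n,l,st,ce=cv2.connectedComponentsWithStats(m)
i=1+np.argmax(st[1:,4]);print(st[i],ce[i])
cn=max(cv2.findContours((l==i).astype(np.uint8),0,1)[0],key=len).astype(np.float32)
# dics circle from outer points
pts=np.array([plane('wrist',u,v,.012,c)[:2] for u,v in cn[:,0]])
(cx,cy),r=cv2.minEnclosingCircle(pts.astype(np.float32));print('enclose',cx,cy,r)
b=None
from scipy.optimize import least_squares
g=least_squares(lambda p:np.clip(np.hypot(pts[:,0]-p[0],pts[:,1]-p[1])-.034,-.004,.004),[cx,cy],loss='soft_l1',f_scale=.0007);C=g.x;print('disc c',C)
# handle darkness
g=cv2.cvtColor(f,cv2.COLOR_BGR2GRAY)[165:225,235:275];cv2.imwrite('pics/d1.png',cv2.resize(f[55:225,200:310],None,fx=3.5,fy=3.5,interpolation=2))
dk=(g<45).astype(np.uint8);n,l,st,ce=cv2.connectedComponentsWithStats(dk);
for j in range(1,n):
  if st[j,4]>30: print(st[j]+[235,165,0,0,0],ce[j]+[235,165])
```

```text
[ 216   74   72   80 3609] [251.65613743 112.35716265]
enclose 0.5632350444793701 -0.1728682816028595 0.03653186932206154
disc c [ 0.56657286 -0.17162209]
[250 180  10   7  54] [254.48148148 182.74074074]
[250 193  11  12 110] [254.60909091 199.09090909]
```

View pics/d1.png

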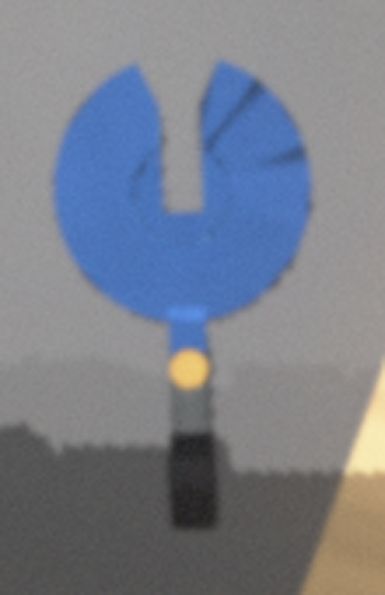

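Run:
```python
from h import *
P=np.load('c1.npy');c=list(cam('wrist'));c[3]=P;c=tuple(c)
q=lambda x,y:(200+x/3.5-.4,55+y/3.5-.4)
sl=plane('wrist',*q(182.5,212),.008,c);sl2=plane('wrist',*q(181.5,120),.012,c);nk=plane('wrist',*q(189,335),.018,c)
hb=plane('wrist',*q(195,527),.046,c);hf=plane('wrist',*q(190,434),.016,c)
print('slotend',sl,'slotmid',sl2,'neck',nk,'handle back top',hb,'front bottom',hf)
a=lambda p,r:np.arctan2(*(p-r)[1::-1])
print(a(sl2,nk),a(sl2,hb),a(sl,hb),a(sl2,sl),np.hypot(*(sl-hb)[:2]))
for th in(.28,.31,.33):
  for d in(.068,.072,.076): pass
u=(sl2-hb)[:2];u/=np.hypot(*u);print('handle centre',hb[:2]+.01*u, 'from front',hf[:2]-.01*u)
h=np.r_[hb[:2]+.01*u,.027];print(proj('scene',h),proj('side',h))
```

```text
slotend [ 0.56213446 -0.17321957  0.008     ] slotmid [ 0.58400478 -0.16612089  0.012     ] neck [ 0.53237862 -0.18434578  0.018     ] handle back top [ 0.48968207 -0.19920813  0.046     ] front bottom [ 0.50638087 -0.19281165  0.016     ]
0.33935974062856994 0.3373763977884009 0.34440290203208695 0.3138527193519309 0.07697241638351436
handle centre [ 0.49911834 -0.19589801] from front [ 0.4969446  -0.19612178]
[190.60433339 218.38430833] [283.65082652 168.94209584]
```

```bash
python3 -m inch '[[[0.0165,-0.01,-0.15,0,0,0.0102],[0.0165,-0.01,-0.35,0,0,0.0102],[0.0165,-0.01,-0.5,0,0,0.0102],[0.0165,-0.01,-0.6,0,0,0.0102],[0.0165,-0.01,-0.66,0,0,0.0102],[0.0165,-0.01,-0.66,0,0,0.0102]]]' 40
python3 - <<'E'
from h import *
f=arm.grab_frame('wrist');cv2.imwrite('pics/e1.png',f)
f=arm.grab_frame('side');cv2.imwrite('pics/e2.png',cv2.resize(f[100:220,190:390],None,fx=4,fy=4,interpolation=2))
E
```

```text
t: 2.78
eef_pos: [0.4983, -0.196, 0.1924]
ee_rot: [-3.141, 0.001, 0.337]
force: [-0.1, 0.4, -0.6]
width: 0.0402
```

View pics/e1.png

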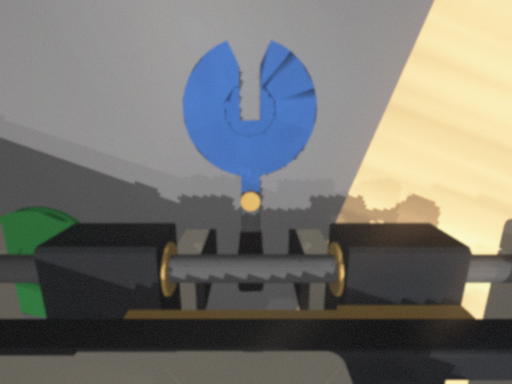

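View pics/e2.png

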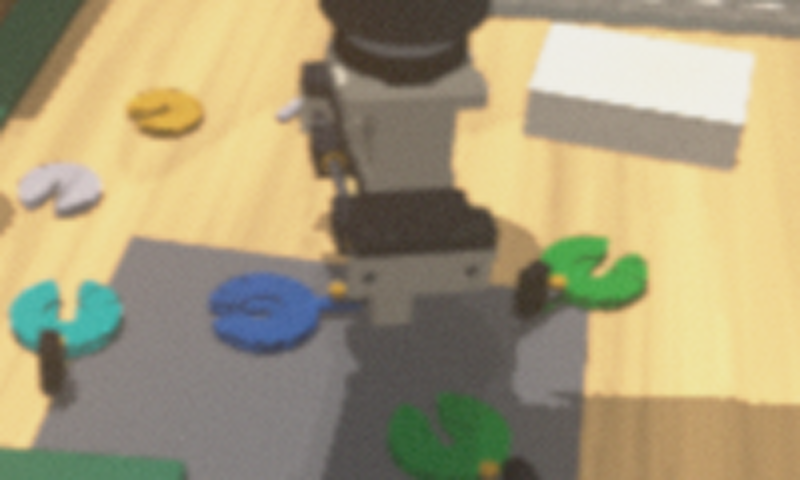

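The fingers straddle the handle at (251,260), and the disc at (250,107) is square to the tool. I'll close now.

```bash
python3 -m inch '[[[0,0,0,0,0,0],[0,0,0,0,0,0],[0,0,0,0,0,0],[0,0,0,0,0,0]]]' 0 55
python3 - <<'E'
from h import *
s=arm.get_state();print(s['t'],s['width'],s['force'],s['moment'],s['eef_pos'])
f=arm.grab_frame('wrist');cv2.imwrite('pics/f1.png',f);np.save('f1.npy',cam('wrist')[3]);np.save('f1t.npy',np.r_[s['eef_pos'],s['ee_rot']])
cv2.imwrite('pics/f1c.png',cv2.resize(f[30:290,150:350],None,fx=2.9,fy=2.3,interpolation=2))
E
```

```text
t: 3.38
eef_pos: [0.4983, -0.196, 0.1929]
ee_rot: [3.141, -0.0, 0.338]
force: [-0.3, 0.0, 1.4]
width: 0.0116
3.375 0.011564262852103335 [-0.32743262  0.02345195  1.39260777] [-0.24489378  0.07349553 -0.04481205] [ 0.49832439 -0.19604519  0.192884  ]
```

View pics/f1c.png

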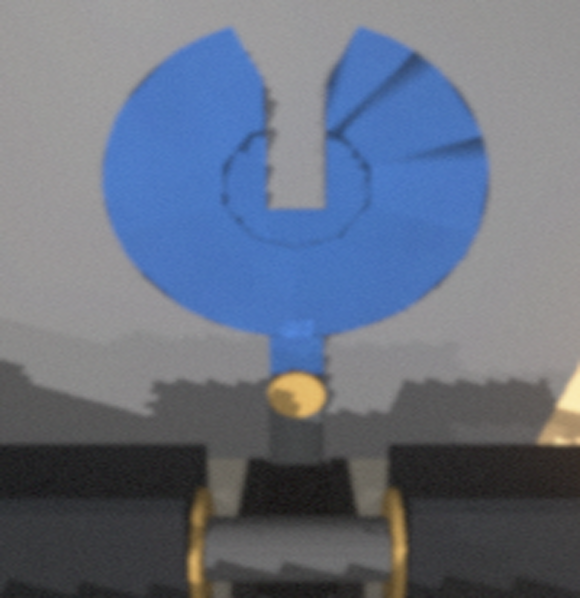

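Run:
```python
from h import *
P=np.load('f1.npy');c=list(cam('wrist'));c[3]=P;c=tuple(c);t=np.load('f1t.npy')
for cr in[(297,188),(296.5,210-0)]:
  z=.012 if cr[1]<200 else .008
  X=plane('wrist',150+cr[0]/2.9-.3,30+cr[1]/2.3-.3,z,c);d=X[:2]-t[:2];print(X,np.hypot(*d),np.arctan2(d[1],d[0]),t[5])
# rim circle fit
f=cv2.imread('pics/f1.png');hsv=cv2.cvtColor(f,cv2.COLOR_BGR2HSV)
m=((hsv[...,0]>100)&(hsv[...,0]<125)&(hsv[...,1]>120)).astype(np.uint8)
cn=max(cv2.findContours(m,0,1)[0],key=len)[:,0].astype(float)
pts=np.array([plane('wrist',u,v,.012,c)[:2] for u,v in cn])
from scipy.optimize import least_squares
C=X[:2]
for _ in range(5):
  k=abs(np.hypot(*(pts-C).T)-.034)<.003
  g=least_squares(lambda p:np.hypot(*(pts[k]-p[:2]).T)-p[2],[*C,.034],loss='soft_l1',f_scale=.0005);C=g.x[:2]
d=C-t[:2];print(g.x,k.sum(),np.hypot(*d),np.arctan2(d[1],d[0]))
# hanger from first/second views: red+yellow
for n in['scene']:
  f=arm.grab_frame(n);cv2.imwrite('pics/g_scene.png',f)
```

```text
[ 0.56637752 -0.17264351  0.012     ] 0.07196433792768593 0.33120659514119266 0.33821656012208545
[ 0.56186209 -0.1741413   0.008     ] 0.06720728166574302 0.331979876985554 0.33821656012208545
[ 0.56663948 -0.17219526  0.03299686] 335 0.07235861687623828 0.33588750837071646
```

```bash
python3 -m inch '[[[0,0,0.05,0,0,0],[0,0,0.15,0,0,0],[0,0.1,0.4,0,0,-0.02],[0,0.3,0.65,0,0,-0.04],[0,0.5,0.9,0,0,-0.064],[0,0.7,1,0,0,-0.064],[0,0.75,1,0,0,-0.064],[0,0.75,1,0,0,-0.064]]]'
python3 -m inch '[[[0,0,0,0,0,0],[0,0,0,0,0,0]]]'
python3 - <<'E'
from h import *
s=arm.get_state();print(s['t'],s['width'],s['force'],s['moment'],s['eef_pos'],s['ee_rot'])
f=arm.grab_frame('wrist');cv2.imwrite('pics/i1.png',f);np.save('i1.npy',cam('wrist')[3]);np.save('i1t.npy',np.r_[s['eef_pos'],s['ee_rot']])
cv2.imwrite('pics/i1b.png',cv2.resize(f[:250,:330],None,fx=2.4,fy=2.4,interpolation=2))
f=arm.grab_frame('scene');cv2.imwrite('pics/i2.png',f)
E
```

```text
t: 4.47
eef_pos: [0.4977, -0.0457, 0.3922]
ee_rot: [-3.141, 0.001, 0.138]
force: [-0.3, -0.7, -2.4]
width: 0.0117
t: 4.72
eef_pos: [0.4982, -0.0469, 0.3918]
ee_rot: [3.141, 0.002, 0.136]
force: [-0.3, 0.0, -1.8]
width: 0.0121
4.725 0.01211748624896764 [-0.32211144  0.02504992 -1.79457679] [-0.14341779  0.18401547  0.00699028] [ 0.49815907 -0.04687772  0.39177339] [3.14128605e+00 1.93339810e-03 1.35902698e-01]
```

View pics/i1b.png

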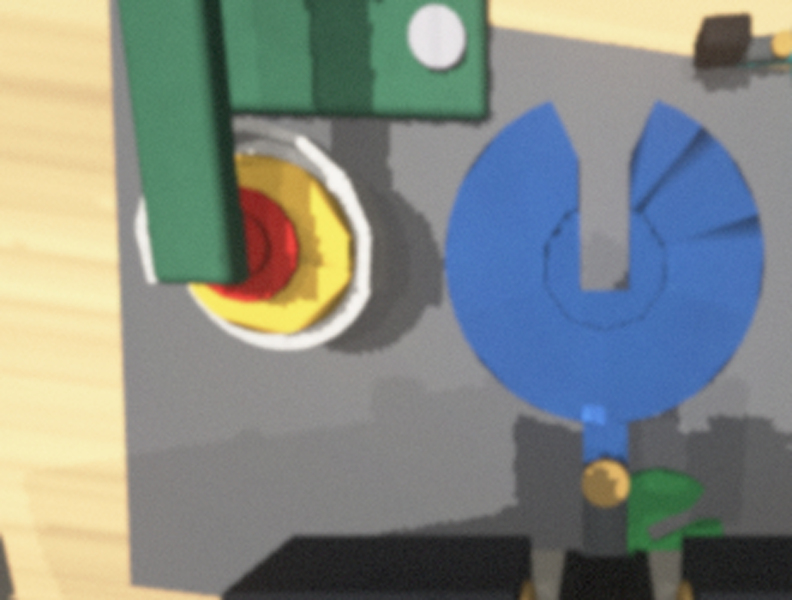

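View pics/i2.png

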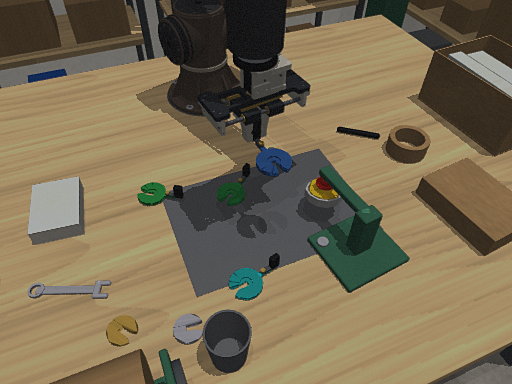

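The wrist view shows the blue weight held level, with its slot vertical at u≈252. The hanger is to the left at about (105,103), partly under the green arm. I'll fit the yellow rim, the red cone and the arm edges.

Run:
```python
from h import *
from scipy.optimize import least_squares
f=cv2.imread('pics/i1.png');P=np.load('i1.npy');c=list(cam('wrist'));c[3]=P;c=tuple(c)
hsv=cv2.cvtColor(f,cv2.COLOR_BGR2HSV);H,S,V=[hsv[...,i].astype(int) for i in range(3)]
sub=np.zeros(H.shape,bool);sub[40:160,50:170]=1
ye=sub&(H>18)&(H<35)&(S>130);re=sub&((H<8)|(H>172))&(S>150)
gr=(H>60)&(H<90)&(S>90);gr[:,:30]=0;gr[:,170:]=0
def fit(mask,z,r,angs):
  cn=max(cv2.findContours(mask.astype(np.uint8),0,1)[0],key=len)[:,0].astype(float)
  pts=np.array([plane('wrist',u,v,z,c)[:2] for u,v in cn])
  C=np.array([.557,.10])
  for _ in range(8):
    a=np.arctan2(*(pts-C).T[::-1]);k=(abs(np.hypot(*(pts-C).T)-r)<.004)
    g=least_squares(lambda p:np.hypot(*(pts[k]-p).T)-r,C,loss='soft_l1',f_scale=.0005);C=g.x
  a=np.degrees(np.arctan2(*(pts[k]-C).T[::-1]));print(k.sum(),np.round(np.percentile(a,[0,25,50,75,100])),C,np.sqrt(np.mean(g.fun**2)))
fit(ye,.072,.034,0)
for z in(.0845,.086,.088):fit(re,z,.021,0)
# arm edges at z .126: rows
for v in range(5,115,12):
  u=np.where(gr[v,40:110])[0]+40; print(v,u.min(),u.max(),np.round(plane('wrist',u.min()-.5,v,.126,c)[:2],4),np.round(plane('wrist',u.max()+.5,v,.126,c)[:2],4))
  print(H[v,90:104],V[v,90:104]) if v in(5,65) else 0
```

```text
152 [-180. -110.  -49.   15.  178.] [0.56144371 0.09638309] 0.0013203722479641058
86 [-178. -118.  -66.   -5.  179.] [0.56154351 0.09970284] 0.0012587440263646928
86 [-178. -118.  -66.   -5.  180.] [0.5616485 0.0990993] 0.0013192959310927108
86 [-178. -118.  -66.   -5.  180.] [0.56178584 0.09829538] 0.0014002174792698428
5 51 109 [0.623  0.1146] [0.6288 0.073 ]
[71 72 74 72 73 72 73 73 73 73 73 72 73 72] [ 51  64  97 126 135 140 136 137 134 138 133 133 133 134]
17 53 109 [0.6155 0.1135] [0.6211 0.0729]
29 54 109 [0.6077 0.113 ] [0.6133 0.0728]
41 56 109 [0.5999 0.1119] [0.6053 0.0727]
53 57 94 [0.5918 0.1114] [0.5957 0.0836]
65 59 94 [0.5837 0.1102] [0.5874 0.0836]
[74 71 71 68 72 69 49 24 21 20 20 20 21 20] [ 90  72  60  56  50  54  57  98 156 187 176 160 158 157]
77 61 95 [0.5754 0.1089] [0.579  0.0828]
89 63 93 [0.567  0.1076] [0.5702 0.0843]
101 64 94 [0.5583 0.1071] [0.5615 0.0835]
113 66 93 [0.5495 0.1058] [0.5525 0.0843]
```

Run:
```python
import cv2
f=cv2.imread('pics/i1.png')[40:155,45:165];cv2.imwrite('pics/i1c.png',cv2.resize(f,None,fx=5,fy=5,interpolation=2))
```

```text
(no output)
```

View pics/i1c.png

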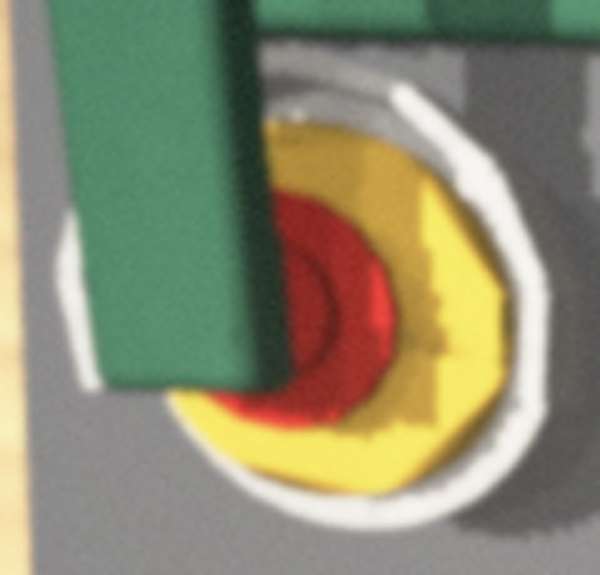

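Run:
```python
from h import *
from scipy.optimize import least_squares
P=np.load('i1.npy');c=list(cam('wrist'));c[3]=P;c=tuple(c)
q=lambda p:(45+p[0]/5-.4,40+p[1]/5-.4)
def fit(pp,z,r,free=False):
  pts=np.array([plane('wrist',*q(p),z,c)[:2] for p in pp])
  fn=(lambda p:np.hypot(*(pts-p[:2]).T)-(p[2] if free else r))
  g=least_squares(fn,[.557,.1,r],loss='soft_l1',f_scale=.0007);print(np.round(g.x,4),np.round(g.fun*1e3,1))
R=[(398,320),(390,270),(350,212),(310,193),(385,370),(350,412),(300,428),(255,420)]
for z in(.084,.086,.088):fit(R,z,.021);fit(R,z,.021,True)
Y=[(425,165),(490,250),(508,300),(507,375),(450,440),(395,492),(370,494),(250,467),(200,430),(300,120),(340,122)]
fit(Y,.072,.034);fit(Y,.072,.034,True)
L=[(395,85),(500,180),(545,280),(548,350),(545,410),(58,270)] # lip outer
fit(L,.078,.044);fit(L,.078,.044,True)
F=[(300,515),(370,530),(430,518),(490,485)]
# arm direction, end
a1,a2=[plane('wrist',*q(p),.126,c)[:2] for p in[(53,20),(103,388)]];print(a1,a2,np.arctan2(*(a1-a2)[::-1]))
b1,b2=[plane('wrist',*q(p),.126,c)[:2] for p in[(222,20),(252,385)]];print(b1,b2,np.arctan2(*(b1-b2)[::-1]))
u=(a1-a2)/np.hypot(*(a1-a2));print('width',abs(np.cross(u,b2-a2)),abs(np.cross(u,b1-a1)))
print('end mid',(a2+b2)/2, 'yaw',np.arctan2(*u[::-1]),'end mid+15mm',(a2+b2)/2+u*.013)
```

```text
[0.5613 0.0987 0.021 ] [-0.1  0.3  0.5 -0.3 -0.4  0.   0.2  0.1]
[0.5613 0.0988 0.0211] [-0.1  0.3  0.4 -0.5 -0.4  0.   0.2  0. ]
[0.5614 0.0979 0.021 ] [-0.1  0.3  0.4 -0.5 -0.4  0.   0.2 -0. ]
[0.5614 0.0979 0.021 ] [-0.1  0.3  0.4 -0.5 -0.4  0.   0.2  0. ]
[0.5615 0.0971 0.021 ] [-0.   0.2  0.3 -0.7 -0.3  0.   0.1 -0.1]
[0.5614 0.0969 0.0208] [-0.1  0.3  0.4 -0.5 -0.4  0.   0.2  0. ]
[0.561 0.096 0.034] [-0.4 -0.3  0.4  0.7 -2.8  0.2 -0.4 -0.4  0.2 -0.4 -0. ]
[0.561  0.0959 0.0338] [-0.3 -0.2  0.5  0.8 -2.8  0.3 -0.3 -0.2  0.5 -0.1  0.1]
[0.5602 0.0963 0.044 ] [ 0.  -0.   0.3 -0.2  1.1  1.7]
[0.5592 0.097  0.0451] [ 0.1  0.   0.1 -0.7  0.4 -0. ]
[0.59812351 0.11213197] [0.54627349 0.10610354] 0.11574710545575737
[0.60150639 0.08757044] [0.54989194 0.083118  ] 0.08605039746733154
width 0.02324962466988991 0.02478787029950908
end mid [0.54808272 0.09461077] yaw 0.11574710545575737 end mid+15mm [0.56099573 0.09611213]<stdin>:19: DeprecationWarning: Arrays of 2-dimensional vectors are deprecated. Use arrays of 3-dimensional vectors instead. (deprecated in NumPy 2.0)
```

```bash
python3 -m inch '[[[-0.15,0.15,0,0,0,0],[-0.35,0.35,0,0,0,0],[-0.49,0.5,-0.1,0,0,0],[-0.49,0.608,-0.2,0,0,0],[-0.49,0.608,-0.4,0,0,0],[-0.49,0.608,-0.55,0,0,0],[-0.49,0.608,-0.62,0,0,0],[-0.49,0.608,-0.62,0,0,0]]]'
python3 -m inch '[[[0,0,0,0,0,0],[0,0,0,0,0,0]]]'
python3 - <<'E'
from h import *
s=arm.get_state();print(s['t'],s['q'],s['width'],s['force'],s['moment'],s['eef_pos'],s['ee_rot'])
np.save('j1t.npy',np.r_[s['eef_pos'],s['ee_rot']])
f=arm.grab_frame('wrist');cv2.imwrite('pics/j1.png',f);np.save('j1.npy',cam('wrist')[3])
f=arm.grab_frame('scene');cv2.imwrite('pics/j2.png',f);cv2.imwrite('pics/j2c.png',cv2.resize(f[120:230,240:400],None,fx=5,fy=5,interpolation=2))
f=arm.grab_frame('side');cv2.imwrite('pics/j3.png',f);cv2.imwrite('pics/j3c.png',cv2.resize(f[180:300,150:350],None,fx=4,fy=4,interpolation=2))
E
```

```text
t: 5.82
eef_pos: [0.4001, 0.0751, 0.2678]
ee_rot: [3.14, 0.002, 0.137]
force: [0.1, 0.1, -1.6]
width: 0.012
t: 6.08
eef_pos: [0.4006, 0.0757, 0.2694]
ee_rot: [-3.141, -0.001, 0.137]
force: [0.3, -0.3, -1.7]
width: 0.0118
6.075 [ 6.76580934e-01  5.63277487e-02 -7.36037420e-01  1.77029787e-04
 -7.76809763e-01  1.03114338e+00] 0.011772052028864806 [ 0.2976649  -0.28930525 -1.67908884] [-0.20014132  0.15167964  0.02638357] [0.40060327 0.07567508 0.26943836] [-3.14086616e+00 -1.45483915e-03  1.37053605e-01]
```

View pics/j1.png

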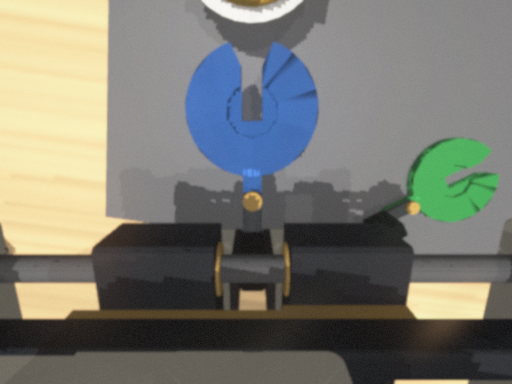

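View pics/j2c.png

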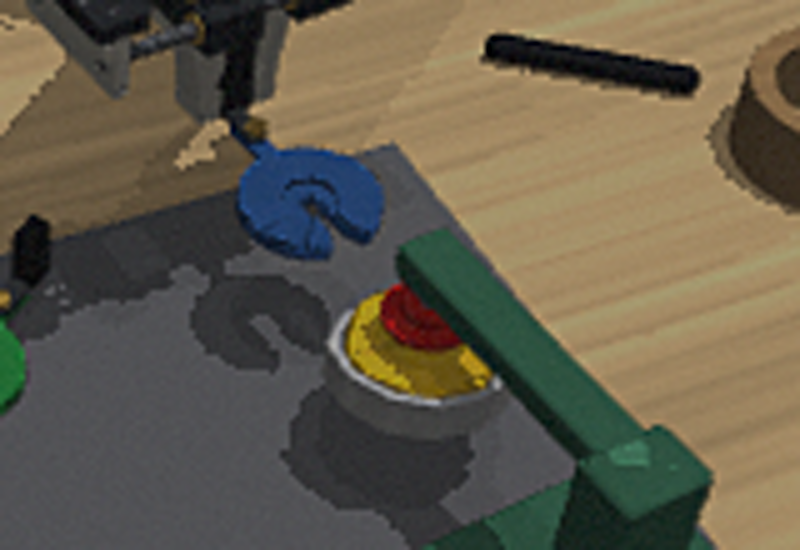

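View pics/j3c.png

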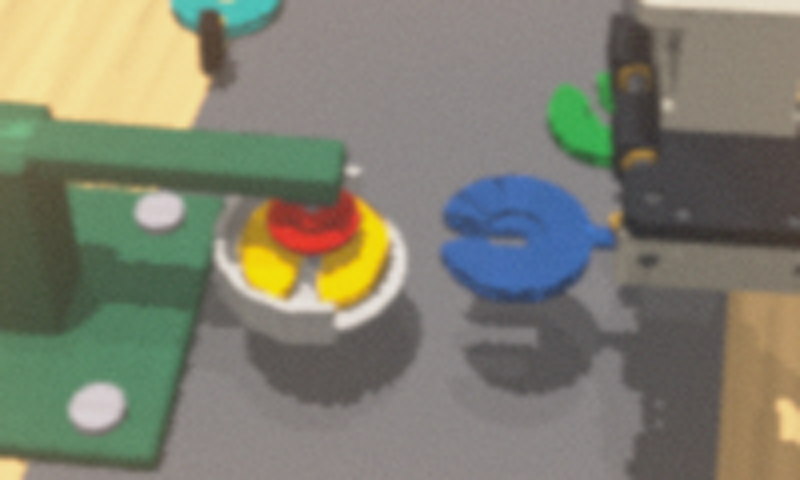

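Run:
```python
from h import *
t=np.load('j1t.npy');yaw=.137;u=np.array([np.cos(yaw),np.sin(yaw)])
S=np.array([.561,.0968]);D=t[:2]+u*.0722;zb=t[2]-.1929
print('D',D,'zb',zb)
a=np.linspace(0,2*np.pi,60)
def circ(img,n,c,r,z,col,sc,off,cc=None):
  p=np.array([(proj(n,[c[0]+r*np.cos(x),c[1]+r*np.sin(x),z],cc)-off)*sc+sc/2 for x in a])
  cv2.polylines(img,[np.round(p*8).astype(int).reshape(-1,1,2)],True,col,1,cv2.LINE_AA,3)
for n,src,off,size,sc in[('scene','j2',(270,140),(90,80),9),('side','j3',(195,210),(120,65),6.6),('wrist','j1',(150,0),(200,150),4)]:
  f=cv2.imread(f'pics/{src}.png');o=np.array(off);im=cv2.resize(f[off[1]:off[1]+size[1],off[0]:off[0]+size[0]],None,fx=sc,fy=sc,interpolation=2)
  cc=None
  if n=='wrist':
    cc=list(cam('wrist'));cc[3]=np.load('j1.npy');cc=tuple(cc)
  circ(im,n,D,.034,zb+.012,(255,255,255),sc,o,cc);circ(im,n,D,.013,zb+.012,(255,255,255),sc,o,cc)
  circ(im,n,S,.034,.072,(255,0,255),sc,o,cc);circ(im,n,S,.021,.086,(255,255,0),sc,o,cc);circ(im,n,S,.044,.078,(0,255,0),sc,o,cc);circ(im,n,S,.044,.060,(0,128,255),sc,o,cc)
  cv2.imwrite(f'pics/k_{n}.png',im)
```

```text
D [0.47212677 0.08553557] zb 0.07653835929463068
```

View pics/k_scene.png

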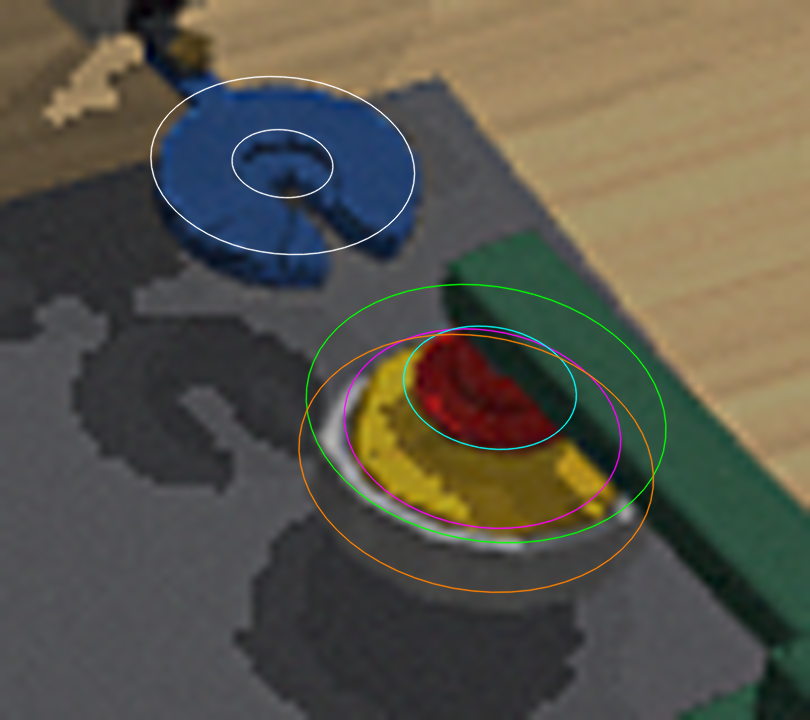

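View pics/k_side.png

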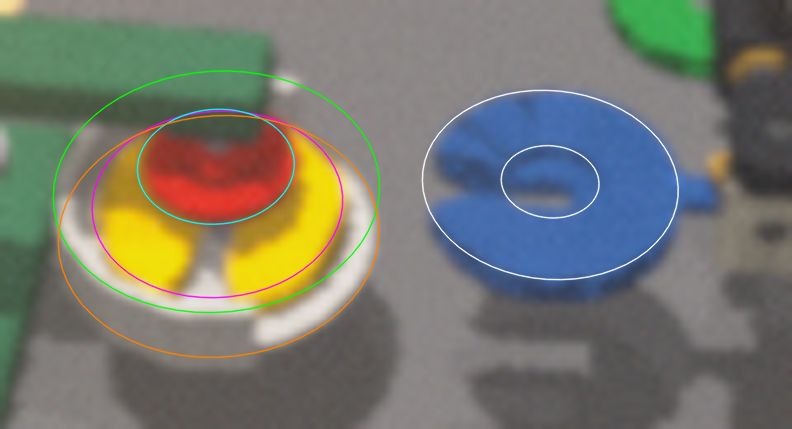

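View pics/k_wrist.png

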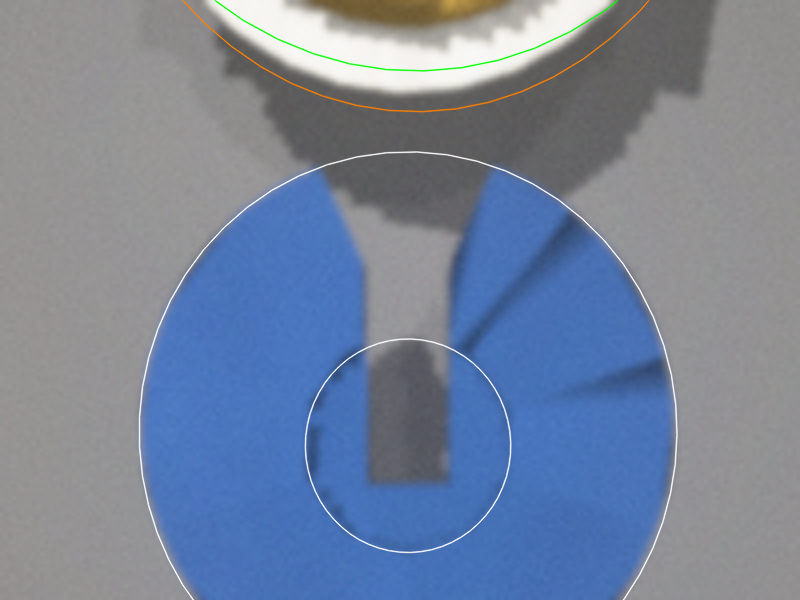

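The overlays from all three cameras agree to within about 1 mm that the slot axis is in line with the stem. The disc centre is about 90 mm in front of it. Now I'll lower to roughly 1.2 mm above the yellow weight and slide in 40 mm.

```bash
python3 -m inch '[[[0,0,-0.007,0,0,0],[0,0,-0.014,0,0,0],[0.05,0.0065,-0.014,0,0,0],[0.1,0.0135,-0.014,0,0,0],[0.15,0.02,-0.014,0,0,0],[0.198,0.027,-0.014,0,0,0],[0.198,0.027,-0.014,0,0,0]]]'
python3 - <<'E'
from h import *
s=arm.get_state();print(s['t'],s['force'],s['moment'],s['eef_pos'],s['ee_rot'])
f=arm.grab_frame('wrist');cv2.imwrite('pics/l1.png',f)
f=arm.grab_frame('scene');cv2.imwrite('pics/l2.png',cv2.resize(f[140:220,260:370],None,fx=7,fy=7,interpolation=2))
f=arm.grab_frame('side');cv2.imwrite('pics/l3.png',cv2.resize(f[200:280,190:320],None,fx=6,fy=6,interpolation=2))
E
```

```text
t: 7.1
eef_pos: [0.4407, 0.0811, 0.2657]
ee_rot: [3.141, 0.0, 0.137]
force: [-1.1, -0.3, -2.5]
width: 0.0118
7.1 [-1.12615957 -0.31218034 -2.54737552] [-0.1397651   0.19144675 -0.01287992] [0.44066038 0.08110948 0.2656641 ] [3.14141455e+00 1.68040423e-04 1.36632426e-01]
```

View pics/l1.png

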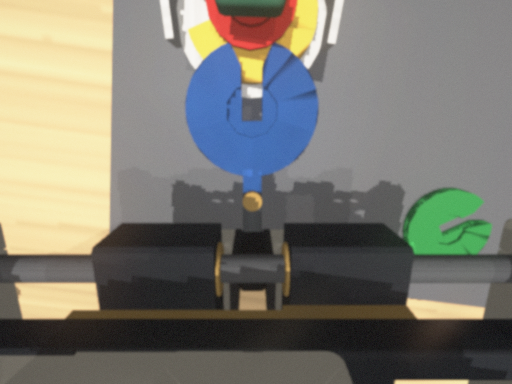

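View pics/l2.png

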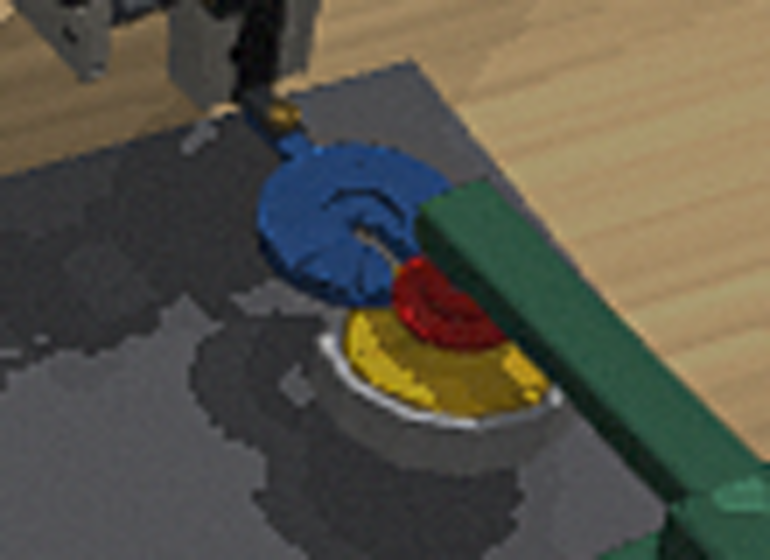

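View pics/l3.png

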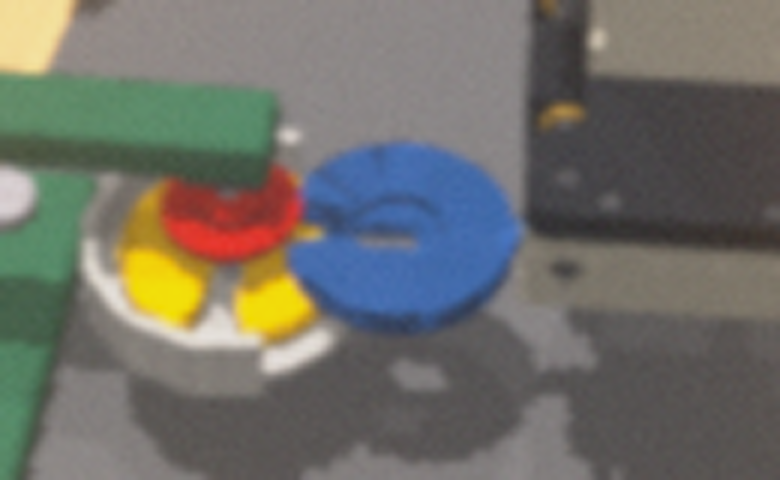

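The wrist view is symmetric: the lip ends are at u=170 and 337, the slot at 252 and the red cone at 250. I'll continue in small steps and watch the force.

```bash
python3 -m inch '[[[0.02,0.0027,0,0,0,0],[0.04,0.0055,0,0,0,0],[0.05,0.007,0,0,0,0],[0.05,0.007,0,0,0,0]]]'
python3 - <<'E'
from h import *
s=arm.get_state();print(s['t'],s['force'],s['moment'],s['eef_pos'],s['ee_rot'])
f=arm.grab_frame('wrist');cv2.imwrite('pics/m1.png',cv2.resize(f[:200,130:380],None,fx=3,fy=3,interpolation=2))
E
```

```text
t: 7.75
eef_pos: [0.4499, 0.0823, 0.2657]
ee_rot: [3.141, 0.001, 0.137]
force: [-2.1, -0.5, -3.2]
width: 0.0118
7.75 [-2.13736543 -0.50272457 -3.20442927] [-0.25258792  0.84649232  0.04469052] [0.4498692  0.08232655 0.26567682] [3.14140798e+00 5.11679061e-04 1.37003029e-01]
```

View pics/m1.png

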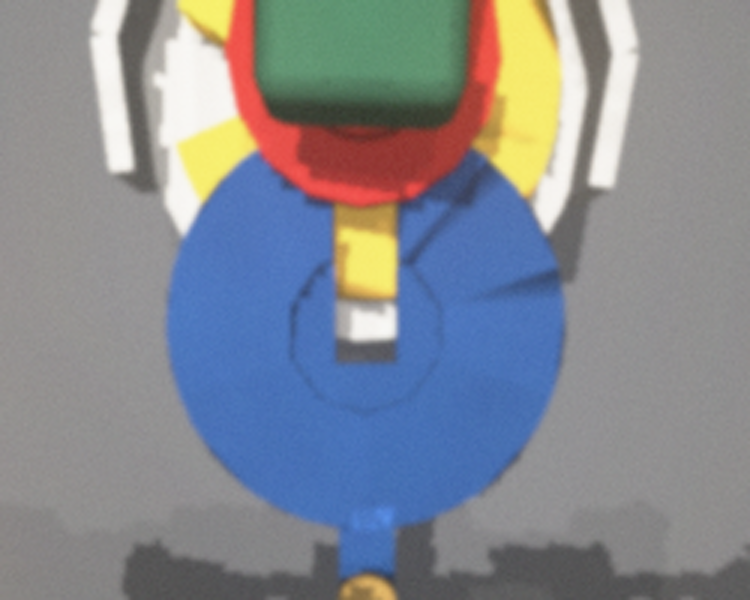

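```bash
python3 -m inch '[[[0.0125,0.003,0,0,0,0],[0.025,0.005,0,0,0,0],[0.025,0.005,0,0,0,0]]]'
python3 -m inch '[[[0.0125,0.0017,0,0,0,0],[0.025,0.0034,0,0,0,0],[0.025,0.0034,0,0,0,0]]]'
python3 - <<'E'
from h import *
s=arm.get_state();print(s['t'],s['force'],s['moment'],s['eef_pos'],s['ee_rot'])
f=arm.grab_frame('wrist');cv2.imwrite('pics/m2.png',cv2.resize(f[:200,130:380],None,fx=3,fy=3,interpolation=2))
f=arm.grab_frame('side');cv2.imwrite('pics/m3.png',cv2.resize(f[200:280,190:320],None,fx=6,fy=6,interpolation=2))
E
```

```text
t: 8.18
eef_pos: [0.4552, 0.0835, 0.2658]
ee_rot: [-3.142, -0.0, 0.137]
force: [-0.2, -1.2, -3.2]
width: 0.0116
t: 8.55
eef_pos: [0.4602, 0.0841, 0.2659]
ee_rot: [-3.142, -0.0, 0.137]
force: [-1.0, -0.2, -4.4]
width: 0.0119
8.55 [-0.96240527 -0.20315823 -4.42841464] [-0.30346976  0.68902064 -0.05217515] [0.46015863 0.08414591 0.26586288] [-3.14158482e+00 -2.25020050e-04  1.37157748e-01]
```

View pics/m2.png

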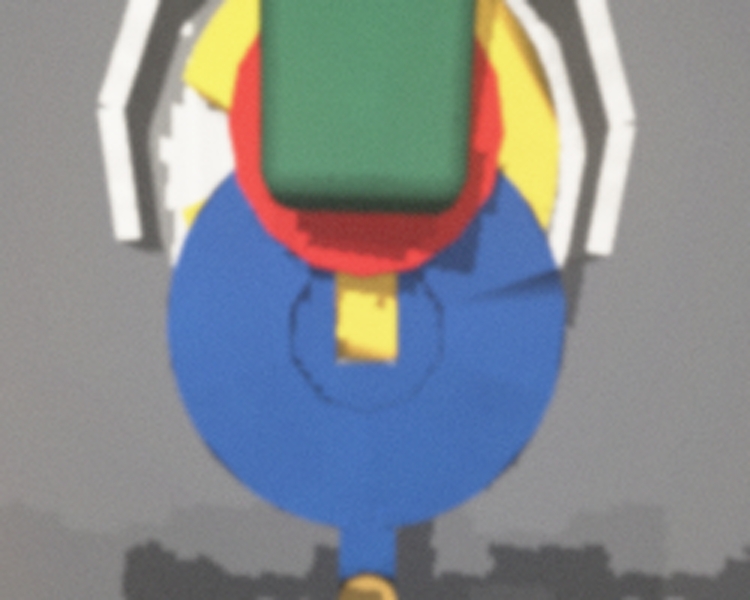

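View pics/m3.png

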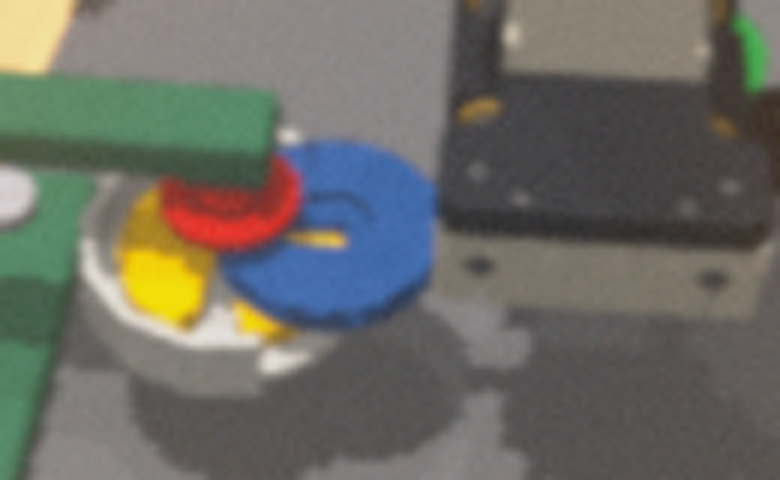

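```bash
python3 -m inch '[[[0.0175,0.0024,0,0,0,0],[0.035,0.0048,0,0,0,0],[0.05,0.0068,0,0,0,0],[0.05,0.0068,0,0,0,0]]]'
python3 -m inch '[[[0.0175,0.0024,0,0,0,0],[0.035,0.0048,0,0,0,0],[0.05,0.0068,0,0,0,0],[0.05,0.0068,0,0,0,0]]]'
python3 - <<'E'
from h import *
s=arm.get_state();print(s['t'],s['force'],s['moment'],s['eef_pos'],s['ee_rot'])
f=arm.grab_frame('wrist');cv2.imwrite('pics/n2.png',cv2.resize(f[:200,130:380],None,fx=3,fy=3,interpolation=2))
f=arm.grab_frame('side');cv2.imwrite('pics/n3.png',cv2.resize(f[200:280,190:320],None,fx=6,fy=6,interpolation=2))
E
```

```text
t: 9.15
eef_pos: [0.4703, 0.0856, 0.2659]
ee_rot: [-3.142, -0.0, 0.137]
force: [-0.3, -0.1, -4.4]
width: 0.0118
t: 9.65
eef_pos: [0.4802, 0.0868, 0.2658]
ee_rot: [-3.142, -0.0, 0.137]
force: [-0.1, -0.6, -3.8]
width: 0.0115
9.65 [-0.09214786 -0.60767891 -3.81345644] [-0.23577518  0.3748808   0.02208569] [0.48019116 0.08684801 0.26584928] [-3.14158960e+00 -2.26765935e-04  1.37089829e-01]
```

View pics/n2.png

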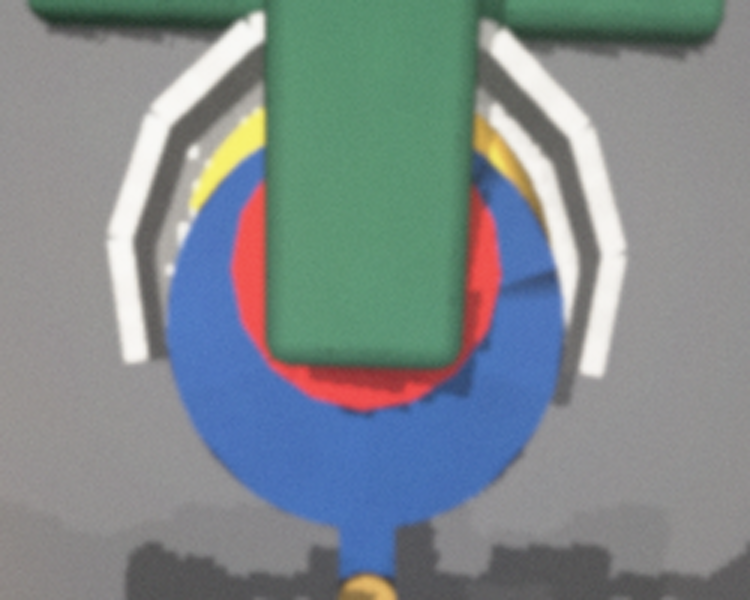

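View pics/n3.png

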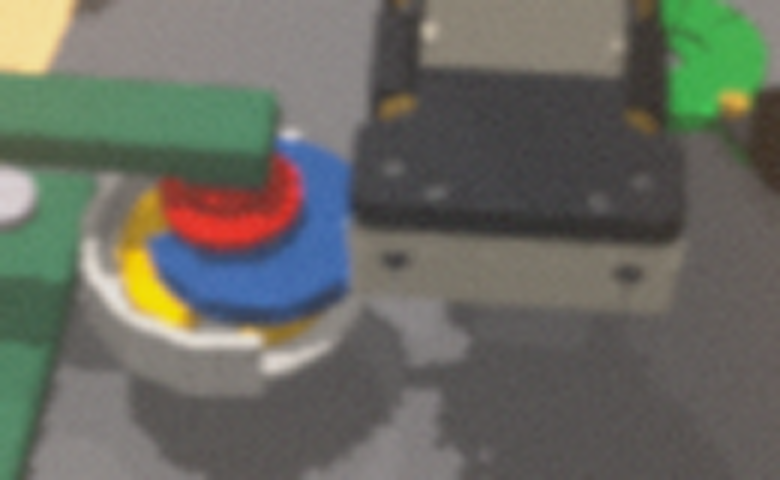

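```bash
python3 -m inch '[[[0.0125,0.0017,0,0,0,0],[0.025,0.0034,0,0,0,0],[0.025,0.0034,0,0,0,0]]]'
python3 -m inch '[[[0.005,0.0007,0,0,0,0],[0.01,0.0014,0,0,0,0],[0.01,0.0014,0,0,0,0]]]'
python3 - <<'E'
from h import *
s=arm.get_state();print(s['t'],s['force'],s['moment'],s['eef_pos'])
E
python3 -m inch '[[[0.003,0.0004,0,0,0,0],[0.005,0.0007,0,0,0,0],[0.005,0.0007,0,0,0,0]]]'
python3 - <<'E'
from h import *
s=arm.get_state();print(s['t'],s['force'],s['moment'],s['eef_pos'])
f=arm.grab_frame('wrist');cv2.imwrite('pics/o2.png',cv2.resize(f[:200,130:380],None,fx=3,fy=3,interpolation=2))
f=arm.grab_frame('side');cv2.imwrite('pics/o3.png',cv2.resize(f[200:280,190:320],None,fx=6,fy=6,interpolation=2))
E
```

```text
t: 10.12
eef_pos: [0.4853, 0.0876, 0.266]
ee_rot: [-3.141, -0.001, 0.137]
force: [-0.5, -1.1, -3.8]
width: 0.0116
t: 10.5
eef_pos: [0.4869, 0.0878, 0.2658]
ee_rot: [3.142, 0.0, 0.137]
force: [0.4, 1.3, -4.1]
width: 0.012
10.5 [ 0.39802898  1.27185989 -4.13176961] [-0.20048453  0.29614889 -0.02092993] [0.48692758 0.08776154 0.26583452]
t: 10.88
eef_pos: [0.4879, 0.0879, 0.2659]
ee_rot: [3.142, 0.0, 0.137]
force: [-0.1, 0.2, -3.3]
width: 0.0119
10.875 [-0.14920181  0.19120178 -3.34333794] [-0.20298167  0.38543598 -0.00160451] [0.48789177 0.08788623 0.26585788]
```

View pics/o2.png

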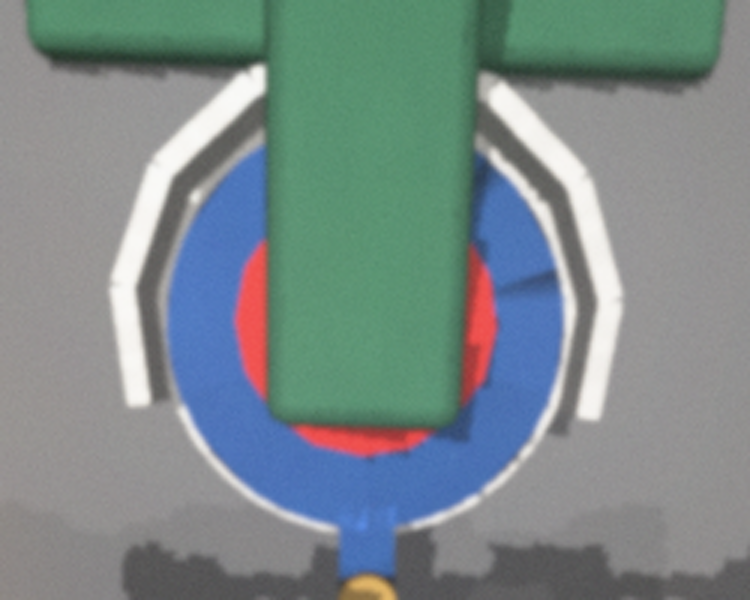

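View pics/o3.png

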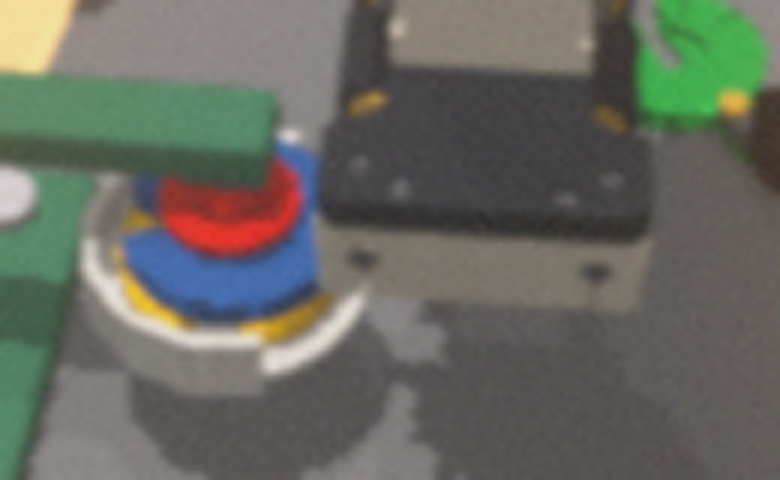

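```bash
python3 -m inch '[[[0.003,0.0004,0,0,0,0],[0.005,0.0007,0,0,0,0],[0.005,0.0007,0,0,0,0]]]'
python3 -m inch '[[[0.0025,0.0003,0,0,0,0],[0.0025,0.0003,0,0,0,0]]]'
python3 - <<'E'
from h import *
s=arm.get_state();print(s['t'],s['force'],s['moment'],s['eef_pos'])
E
python3 -m inch '[[[0.0025,0.0003,0,0,0,0],[0.0025,0.0003,0,0,0,0]]]'
python3 - <<'E'
from h import *
s=arm.get_state();print(s['t'],s['force'],s['moment'],s['eef_pos'])
E
```

```text
t: 11.35
eef_pos: [0.4889, 0.088, 0.2658]
ee_rot: [3.142, 0.0, 0.137]
force: [-0.4, -0.4, -3.5]
width: 0.012
t: 11.6
eef_pos: [0.4893, 0.088, 0.2658]
ee_rot: [3.141, 0.0, 0.137]
force: [-2.2, 0.5, -3.5]
width: 0.0118
11.6 [-2.18091853  0.47451939 -3.52549307] [-0.23835209  0.64012386 -0.010427  ] [0.48927351 0.08803245 0.26577192]
t: 11.85
eef_pos: [0.4897, 0.0881, 0.2658]
ee_rot: [3.141, 0.0, 0.137]
force: [-2.4, -0.3, -3.3]
width: 0.0117
11.85 [-2.37870655 -0.27737537 -3.27537552] [-0.24919574  0.91069324 -0.00160858] [0.48973912 0.08808122 0.26575916]
```

The stem contact is clear: it began at x≈0.4888, with −2.4 N now (swing about 0.9 mm). I'll back off about 2 mm to home and lower until the disc rests on the yellow weight.

```bash
python3 -m inch '[[[-0.005,-0.0007,0,0,0,0],[-0.009,-0.0012,0,0,0,0],[-0.009,-0.0012,-0.0025,0,0,0],[-0.009,-0.0012,-0.0025,0,0,0]]]'
python3 - <<'E'
from h import *
s=arm.get_state();print(s['t'],s['force'],s['moment'],s['eef_pos'])
E
python3 -m inch '[[[0,0,-0.002,0,0,0],[0,0,-0.002,0,0,0]]]'
python3 - <<'E'
from h import *
s=arm.get_state();print(s['t'],s['force'],s['moment'],s['eef_pos'])
f=arm.grab_frame('side');cv2.imwrite('pics/p3.png',cv2.resize(f[200:280,190:320],None,fx=6,fy=6,interpolation=2))
f=arm.grab_frame('scene');cv2.imwrite('pics/p2.png',cv2.resize(f[140:220,260:370],None,fx=7,fy=7,interpolation=2))
E
```

```text
t: 12.35
eef_pos: [0.4883, 0.088, 0.2655]
ee_rot: [-3.141, -0.001, 0.137]
force: [0.8, -0.2, -3.0]
width: 0.0115
12.35 [ 0.83382586 -0.16128174 -3.0450085 ] [-0.15522516 -0.20090048 -0.02219272] [0.48832184 0.08803033 0.26550649]
t: 12.6
eef_pos: [0.4883, 0.088, 0.2651]
ee_rot: [-3.141, -0.001, 0.137]
force: [1.6, 0.4, -2.1]
width: 0.0118
12.6 [ 1.63587598  0.40318364 -2.07197696] [-0.21019161 -0.3070016  -0.07438773] [0.48833298 0.08802591 0.26514924]
```

View pics/p3.png

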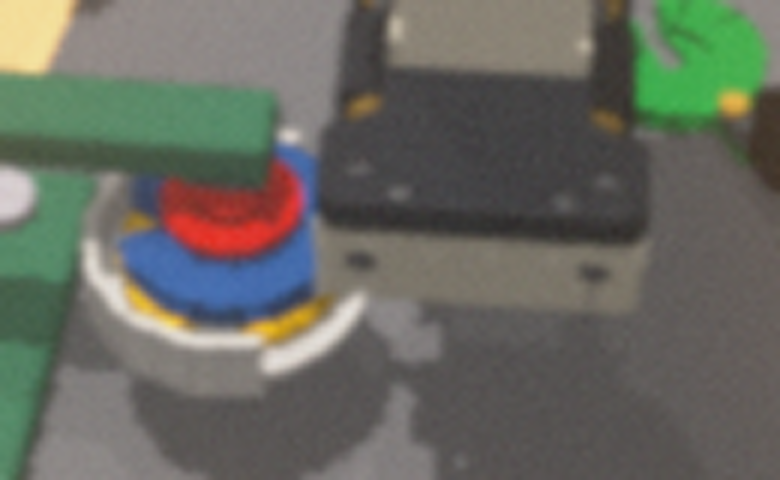

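View pics/p2.png

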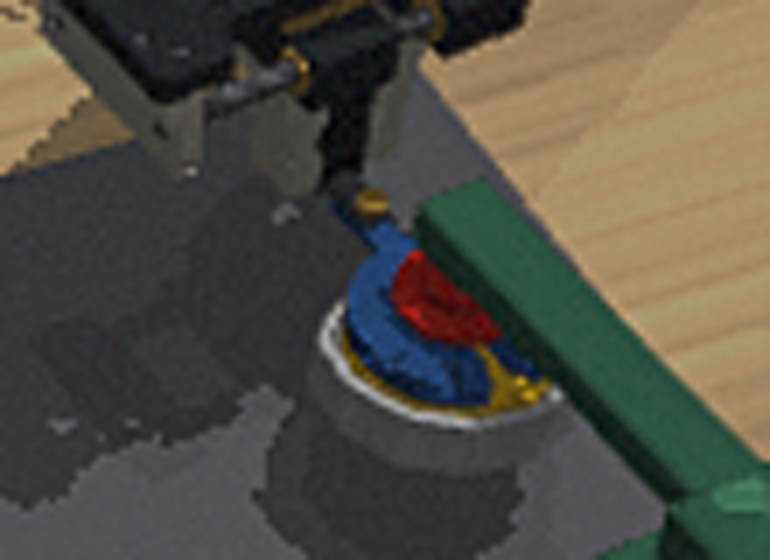

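The keeper is down in the recess. The disc and hanger now move together, and the zero-force position is TCP x≈0.4888. I'll compute the arc about the stem with radius 72.4 mm, relaxing that small offset first.

```bash
python3 - <<'E'
import numpy as np
d=.0724;y0=.137;P=lambda k:-d*np.array([np.cos(y0-np.radians(k*5.625)),np.sin(y0-np.radians(k*5.625))])
for b in range(0,16,4):
  print([[*np.round((P(b+i)-P(b))/.2,4).tolist(),round(-.03125*i,4)] for i in range(1,5)])
E
python3 -m inch '[[[0.0025,0.0004,0.001,0,0,0],[0.0025,0.0004,0.001,0,0,0],[0.0025,0.0004,0.001,0,0,0]]]'
python3 - <<'E'
from station import arm
s=arm.get_state();print(s['t'],s['force'],s['moment'],s['eef_pos'])
E
```

```text
[[-0.0031, 0.0354, -0.0312], [-0.0028, 0.0709, -0.0625], [0.0011, 0.1062, -0.0938], [0.0084, 0.141, -0.125]]
[[0.0107, 0.0339, -0.0312], [0.0246, 0.0666, -0.0625], [0.0417, 0.0977, -0.0938], [0.0617, 0.1271, -0.125]]
[[0.0228, 0.0272, -0.0312], [0.0482, 0.0521, -0.0625], [0.0759, 0.0743, -0.0938], [0.1056, 0.0938, -0.125]]
[[0.0315, 0.0164, -0.0312], [0.0645, 0.0297, -0.0625], [0.0986, 0.0396, -0.0938], [0.1335, 0.0462, -0.125]]
t: 13.08
eef_pos: [0.4886, 0.088, 0.2652]
ee_rot: [3.142, 0.0, 0.137]
force: [0.8, -0.5, -1.9]
width: 0.0121
13.075 [ 0.7756023  -0.51623266 -1.88654551] [-0.09077937 -0.11771725 -0.0002529 ] [0.48855077 0.08797446 0.26515375]
```

```bash
python3 -m inch '[[[-0.0018,0.0178,0.001,0,0,-0.0156],[-0.0021,0.0354,0.001,0,0,-0.0312],[-0.0018,0.0709,0.001,0,0,-0.0625],[-0.0018,0.0709,0.001,0,0,-0.0625]]]'
python3 - <<'E'
from h import *
s=arm.get_state();print(s['t'],s['force'],s['moment'],s['eef_pos'],s['ee_rot'])
f=arm.grab_frame('wrist');cv2.imwrite('pics/q2.png',cv2.resize(f[:200,130:380],None,fx=3,fy=3,interpolation=2))
f=arm.grab_frame('side');cv2.imwrite('pics/q3.png',cv2.resize(f[200:280,190:320],None,fx=6,fy=6,interpolation=2))
E
```

```text
t: 13.58
eef_pos: [0.4881, 0.1023, 0.2653]
ee_rot: [3.141, 0.0, -0.058]
force: [-0.6, 0.6, -2.5]
width: 0.0117
13.575 [-0.55852921  0.55026537 -2.53597404] [-0.12291958 -0.08617536 -0.03538876] [0.48813481 0.1023482  0.26526624] [ 3.14147231e+00  2.84106774e-04 -5.82124016e-02]
```

View pics/q2.png

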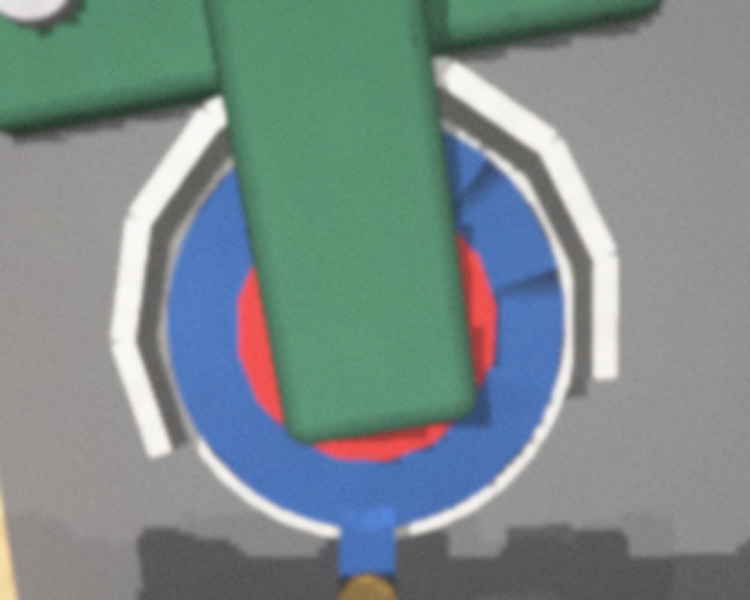

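View pics/q3.png

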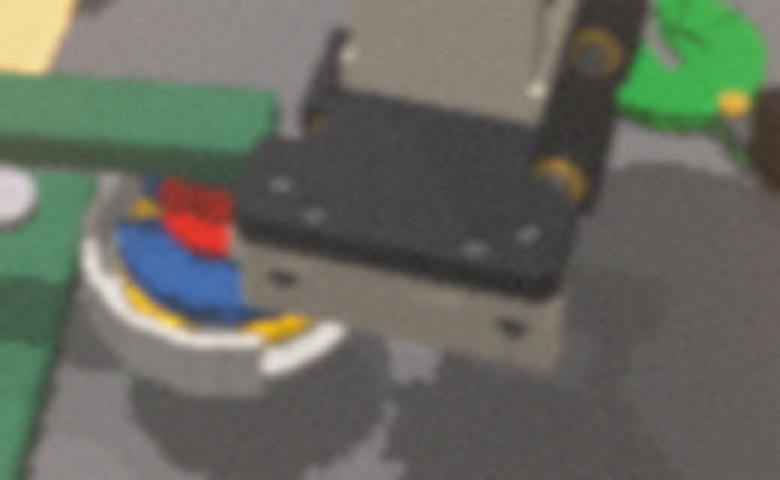

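```bash
python3 -m inch '[[[0.0039,0.0353,0,0,0,-0.0312],[0.0112,0.0701,0,0,0,-0.0625],[0.0112,0.0701,0,0,0,-0.0625]]]'
python3 - <<'E'
from station import arm
s=arm.get_state();print(s['t'],s['force'],s['moment'],s['eef_pos'],s['ee_rot'])
E
python3 -m inch '[[[0.0107,0.0339,0,0,0,-0.0312],[0.0246,0.0666,0,0,0,-0.0625],[0.0246,0.0666,0,0,0,-0.0625]]]'
python3 - <<'E'
from h import *
s=arm.get_state();print(s['t'],s['force'],s['moment'],s['eef_pos'],s['ee_rot'])
f=arm.grab_frame('wrist');cv2.imwrite('pics/r2.png',cv2.resize(f[:200,130:380],None,fx=3,fy=3,interpolation=2))
E
```

```text
t: 14.05
eef_pos: [0.4904, 0.1162, 0.2653]
ee_rot: [3.141, 0.0, -0.253]
force: [1.0, 0.1, -2.5]
width: 0.0119
14.05 [ 0.98576433  0.13271021 -2.54703212] [-0.06071299  0.08171588 -0.01516106] [0.49038607 0.11618466 0.26525047] [ 3.14135354e+00  2.75791408e-04 -2.53274891e-01]
t: 14.42
eef_pos: [0.4953, 0.1294, 0.2652]
ee_rot: [3.141, 0.0, -0.448]
force: [0.2, -0.6, -2.5]
width: 0.0117
14.425 [ 0.20221258 -0.5667547  -2.49719013] [0.05331869 0.09428386 0.01061466] [0.49530279 0.12936179 0.26521544] [ 3.14127458e+00  2.64430696e-04 -4.48455168e-01]
```

View pics/r2.png

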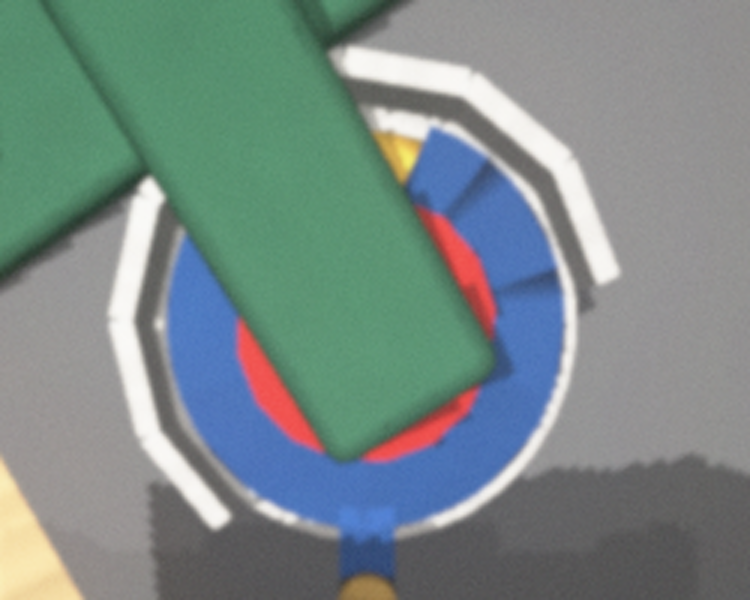

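The disc stays concentric and the forces are under 1 N. I'll continue.

```bash
python3 -m inch '[[[0.0171,0.0311,0,0,0,-0.0312],[0.0371,0.0605,0,0,0,-0.0625],[0.0371,0.0605,0,0,0,-0.0625]]]'
python3 - <<'E'
from station import arm
s=arm.get_state();print(s['t'],s['force'],s['moment'],s['eef_pos'],s['ee_rot'])
E
python3 -m inch '[[[0.0228,0.0272,0,0,0,-0.0312],[0.0482,0.0521,0,0,0,-0.0625],[0.0482,0.0521,0,0,0,-0.0625]]]'
python3 - <<'E'
from h import *
s=arm.get_state();print(s['t'],s['force'],s['moment'],s['eef_pos'],s['ee_rot'])
f=arm.grab_frame('wrist');cv2.imwrite('pics/s2.png',cv2.resize(f[:200,130:380],None,fx=3,fy=3,interpolation=2))
E
```

```text
t: 14.85
eef_pos: [0.5027, 0.1414, 0.2652]
ee_rot: [3.141, 0.0, -0.645]
force: [-0.1, 0.0, -2.9]
width: 0.0117
14.85 [-0.10252479  0.01656585 -2.94887696] [0.16943327 0.17506634 0.03249732] [0.50272402 0.14142971 0.26523847] [ 3.14131543e+00  1.58626082e-04 -6.44750717e-01]
t: 15.22
eef_pos: [0.5123, 0.1518, 0.2652]
ee_rot: [3.141, 0.0, -0.841]
force: [0.6, 0.7, -2.8]
width: 0.0116
15.225 [ 0.6441744   0.71892563 -2.84218116] [ 0.26750585  0.14799919 -0.02755645] [0.51233117 0.15178958 0.26520562] [ 3.14128968e+00  1.36988375e-04 -8.40591348e-01]
```

View pics/s2.png

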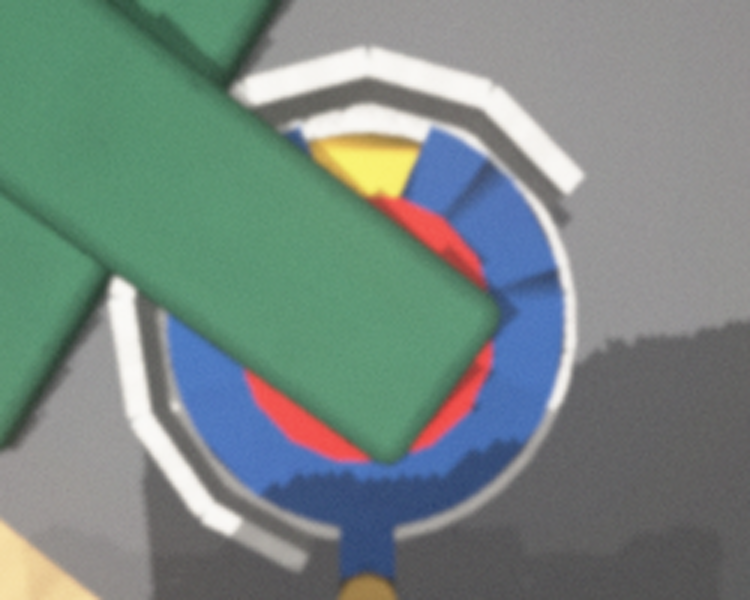

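```bash
python3 -m inch '[[[0.0277,0.0222,0,0,0,-0.0312],[0.0574,0.0417,0,0,0,-0.0625],[0.0574,0.0417,0,0,0,-0.0625]]]'
python3 - <<'E'
from station import arm
s=arm.get_state();print(s['t'],s['force'],s['moment'],s['eef_pos'],s['ee_rot'])
E
python3 -m inch '[[[0.0315,0.0164,0,0,0,-0.0312],[0.0645,0.0297,0,0,0,-0.0625],[0.0645,0.0297,0,0,0,-0.0625]]]'
python3 - <<'E'
from station import arm
s=arm.get_state();print(s['t'],s['force'],s['moment'],s['eef_pos'],s['ee_rot'])
E
python3 -m inch '[[[0.0341,0.0099,0,0,0,-0.0312],[0.069,0.0165,0,0,0,-0.0625],[0.069,0.0165,0,0,0,-0.0625]]]'
python3 - <<'E'
from h import *
s=arm.get_state();print(s['t'],s['q'],s['force'],s['moment'],s['eef_pos'],s['ee_rot'])
f=arm.grab_frame('wrist');cv2.imwrite('pics/u2.png',cv2.resize(f[:200,130:380],None,fx=3,fy=3,interpolation=2))
f=arm.grab_frame('side');cv2.imwrite('pics/u3.png',cv2.resize(f[160:300,170:330],None,fx=4,fy=4,interpolation=2))
f=arm.grab_frame('scene');cv2.imwrite('pics/u4.png',cv2.resize(f[120:230,240:400],None,fx=5,fy=5,interpolation=2))
E
```

```text
t: 15.65
eef_pos: [0.5238, 0.1601, 0.2652]
ee_rot: [3.141, 0.0, -1.037]
force: [-0.2, 0.5, -1.6]
width: 0.0116
15.65 [-0.22691874  0.52979862 -1.61539032] [0.31497838 0.19930561 0.01256983] [0.52381455 0.16014118 0.26524389] [ 3.14136105e+00  5.07565283e-05 -1.03733662e+00]
t: 16.02
eef_pos: [0.5367, 0.1661, 0.2652]
ee_rot: [3.141, -0.0, -1.233]
force: [-0.2, 0.6, -2.4]
width: 0.0116
16.025 [-0.16196993  0.61369248 -2.42799763] [0.41868406 0.05889843 0.0072579 ] [0.53667445 0.16605852 0.26524081] [ 3.14136690e+00 -3.91540812e-07 -1.23322118e+00]
t: 16.4
eef_pos: [0.5504, 0.1693, 0.2653]
ee_rot: [3.141, -0.0, -1.429]
force: [-0.8, 1.2, -2.1]
width: 0.0113
16.4 [ 6.37974887e-01  3.25939273e-01 -3.87833793e-01 -1.32988421e-04
 -8.57223804e-01 -4.96494940e-01] [-0.81313635  1.2024186  -2.05605751] [ 0.50002945  0.03978857 -0.02522819] [0.55041908 0.16934214 0.26525122] [ 3.14136844e+00 -7.14243618e-06 -1.42940344e+00]
```

View pics/u2.png

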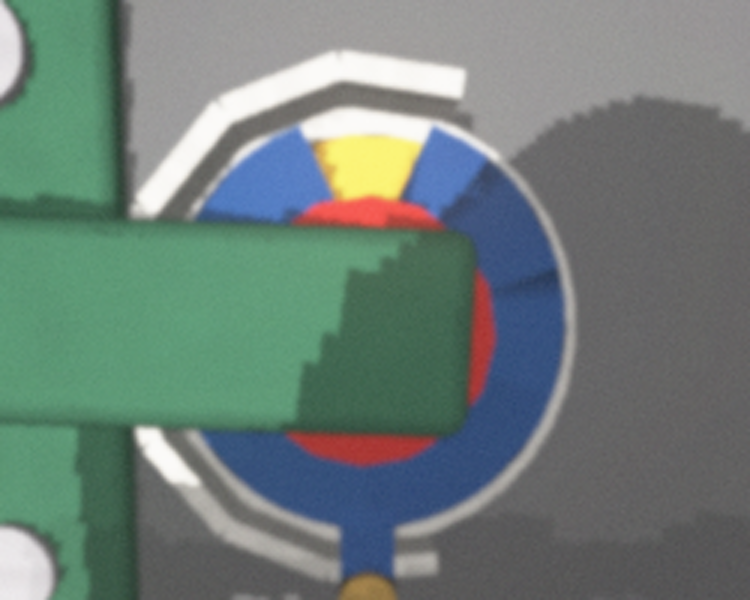

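View pics/u4.png

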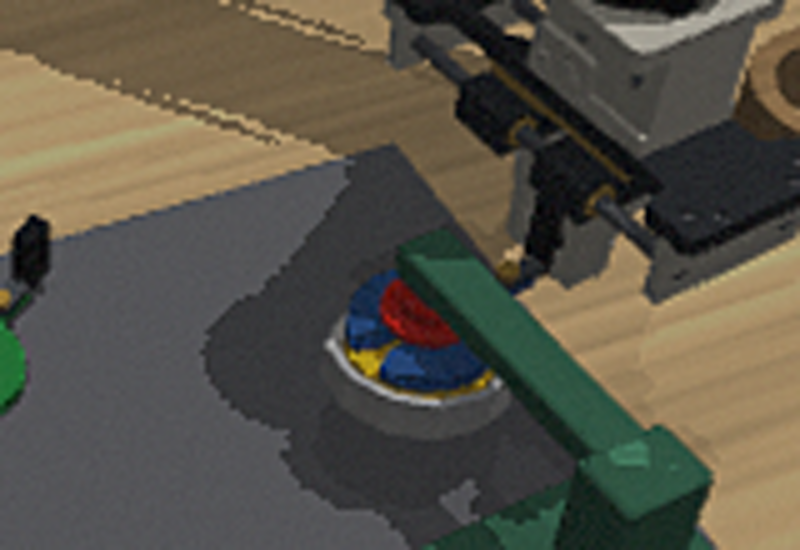

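The handle is now over the yellow slot and the disc slot (270–435 in the crop) points the opposite way, still concentric. I'll relax slightly outwards, lower 0.4 mm and release.

```bash
python3 -m inch '[[[0,0.002,-0.001,0,0,0],[0,0.002,-0.002,0,0,0],[0,0.002,-0.002,0,0,0]]]'
python3 - <<'E'
from station import arm
s=arm.get_state();print(s['t'],s['force'],s['moment'],s['eef_pos'])
E
python3 -m inch '[[[0,0,0,0,0,0],[0,0,0,0,0,0],[0,0,0,0,0,0],[0,0,0,0,0,0]]]' 24
python3 - <<'E'
from h import *
s=arm.get_state();print(s['t'],s['force'],s['moment'],s['eef_pos'],s['width'])
f=arm.grab_frame('wrist');cv2.imwrite('pics/v2.png',cv2.resize(f[:300,130:380],None,fx=2,fy=2,interpolation=2))
f=arm.grab_frame('side');cv2.imwrite('pics/v3.png',cv2.resize(f[160:300,170:330],None,fx=4,fy=4,interpolation=2))
E
```

```text
t: 16.92
eef_pos: [0.5505, 0.1699, 0.265]
ee_rot: [3.142, -0.0, -1.433]
force: [0.0, 0.3, -1.4]
width: 0.0115
16.925 [ 0.00959229  0.29223635 -1.38708439] [-0.04863567 -0.02951397  0.08413465] [0.5505473  0.16989871 0.26502113]
t: 17.42
eef_pos: [0.5506, 0.17, 0.265]
ee_rot: [-3.141, 0.0, -1.434]
force: [-0.0, 0.1, -1.1]
width: 0.0237
17.425 [-0.04738858  0.12911776 -1.08338583] [0.02070029 0.03199751 0.01445432] [0.55064425 0.17001502 0.2650277 ] 0.02368932867302703
```

View pics/v2.png

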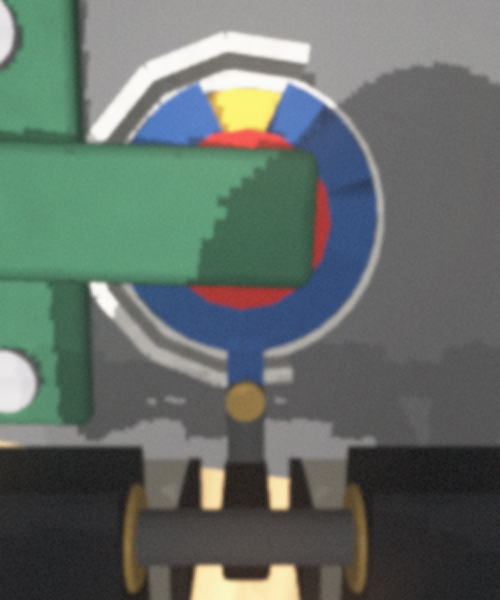

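View pics/v3.png

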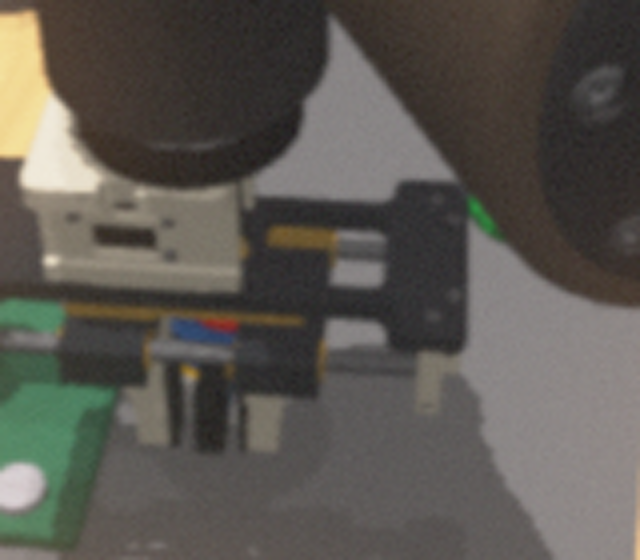

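Released, with clear gaps on both sides of the handle. I'll go straight up and check.

```bash
python3 -m inch '[[[0,0,0.05,0,0,0],[0,0,0.15,0,0,0],[0,0,0.3,0,0,0],[0,0,0.5,0,0,0],[0,0.3,0.7,0,0,0],[0,0.6,0.8,0,0,0],[0,0.6,0.8,0,0,0],[0,0.6,0.8,0,0,0]]]'
python3 - <<'E'
from h import *
s=arm.get_state();print(s['t'],s['force'],s['eef_pos'],s['width'])
f=arm.grab_frame('wrist');cv2.imwrite('pics/w1.png',f)
f=arm.grab_frame('side');cv2.imwrite('pics/w3.png',cv2.resize(f[180:290,170:330],None,fx=5,fy=5,interpolation=2))
f=arm.grab_frame('scene');cv2.imwrite('pics/w2.png',cv2.resize(f[120:230,240:400],None,fx=5,fy=5,interpolation=2))
E
```

```text
t: 18.52
eef_pos: [0.5503, 0.2904, 0.4251]
ee_rot: [3.142, 0.0, -1.432]
force: [-1.0, -0.4, -0.3]
width: 0.024
18.525 [-0.99619628 -0.38684668 -0.29508891] [0.55032025 0.29044962 0.42513748] 0.02403632081291891
```

View pics/w2.png

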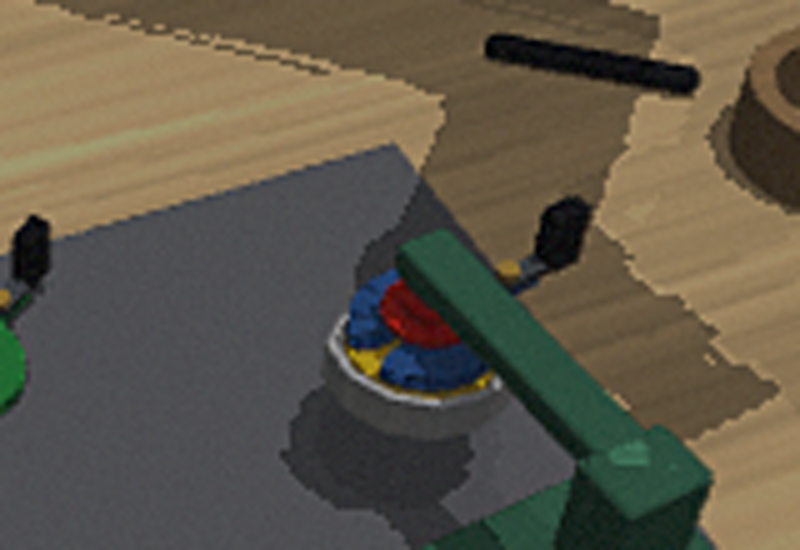

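View pics/w3.png

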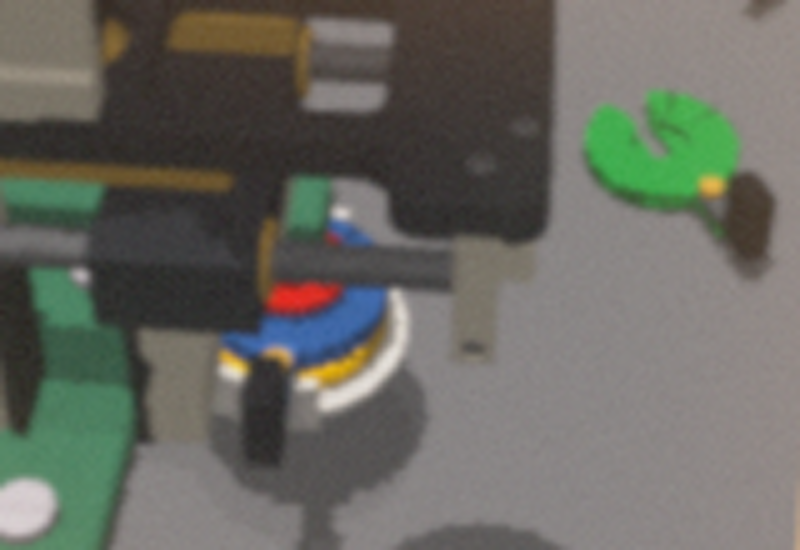

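```bash
python3 -m inch '[[[0,-0.3,0,0,0,0],[0,-0.6,0,0,0,0],[0,-0.9,0,0,0,0],[0,-1,0,0,0,0],[0,-1,0,0,0,0]]]'
python3 -m inch '[[[0,-0.3,0,0,0,0],[0,-0.6,0,0,0,0],[0,-0.8,0,0,0,0],[0,-0.8,0,0,0,0]]]'
python3 - <<'E'
from h import *
s=arm.get_state();print(s['t'],s['force'],s['eef_pos'],s['width'])
f=arm.grab_frame('side');cv2.imwrite('pics/x3.png',cv2.resize(f[190:290,170:290],None,fx=6,fy=6,interpolation=2))
h,e=None,None
for c in('scene','side'):
  arm.grab_frame(c)
  for d in arm.search_frame('handle',c)[:5]:print(c,round(d['score'],2),np.round(d['box']))
X=[.5506,.170,.101]
print(proj('scene',X),proj('side',X))
E
```

```text
t: 19.3
eef_pos: [0.5504, 0.0879, 0.425]
ee_rot: [3.142, -0.0, -1.437]
force: [0.4, 0.5, -0.2]
width: 0.0243
t: 19.8
eef_pos: [0.5506, -0.0716, 0.4246]
ee_rot: [3.141, -0.0, -1.436]
force: [1.3, -0.1, -0.1]
width: 0.0239
19.8 [ 1.25424018 -0.09914361 -0.10766763] [ 0.55063146 -0.07155965  0.42460774] 0.023920240008814368
scene 0.62 [342. 160. 356. 176.]
scene 0.54 [260. 256. 277. 271.]
scene 0.51 [167. 187. 184. 199.]
scene 0.42 [239. 162. 252. 180.]
side 0.63 [311. 216. 326. 232.]
side 0.63 [200. 183. 206. 198.]
side 0.57 [319. 166. 328. 182.]
side 0.5 [216. 252. 227. 279.]
[351.11660128 165.76082907] [221.27922853 261.96488214]
```

View pics/x3.png

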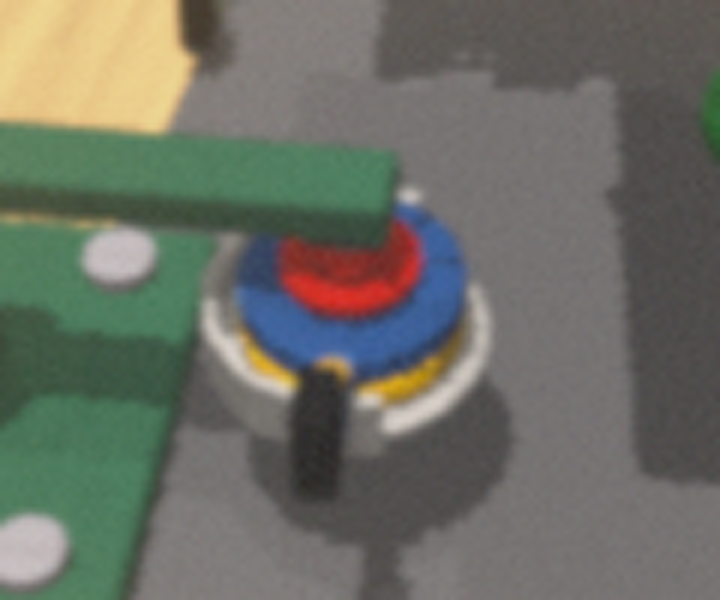

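The disc lies level and the red keeper sits in the recess. The handle, at crop (320,430), is over the yellow slot side, and the cameras put it within about 3 px of the expected spot. I'm handing in.

```bash
python3 -c "
from station import arm
print(arm.job_done())"
```

```text
the job is handed in; nothing more can be done
None
```

I slid the blue weight onto the stem by its handle until the red keeper dropped into its recess. I then turned it 90° clockwise, so its handle is over the yellow slot, let go and moved the arm clear. The job was handed in about 20 s into the 58 s, and no verdict was reported.

- **Final pictures:** the disc lies level on the yellow weight with the red keeper down in its recess. Its slot points away from the yellow slot, and the handle is within about 3 px of its expected position in the scene and side views.
- **Forces on the hanger:** wrist readings put the most I pushed it at about 3.3 N (0.9 mm), when feeling for the stem. Forces while turning stayed around 1–2 N.
- **Not measured directly:** I judged keeper height and hanger swing only from the pictures and the wrist force and moment.
- **One disagreement:** backing off about 2 mm after contact pulled the hanger back with roughly 2 N instead of leaving it free. The disc was moving with the hanger, so I relaxed that offset before turning. I can't tell whether the contact I felt was the stem itself or the keeper's grip on the disc.

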